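Clamp the glued stick panel with the square T-key

ROBOT

A 7-joint arm with a two-finger parallel gripper is mounted at the origin on the work surface. World frame = base frame: x ahead of the robot, y to its left, z up, the work surface at z = 0. Lengths are in mm, angles in rad, forces in N, time in s.
With the tool pointing down it reaches from about 400 to 850 mm from the base axis. Payload 4.5 kg.
Tool frame: the origin (TCP) lies at the centre of the arm's flange, where the gripper is bolted on; the fingertips stand 173 mm ahead of it and the grasp point (between the pads) lies pinch_z ahead of it (pinch_z is the distance from the TCP to the grasp point, in mm); z points along the fingers, y is the direction in which the jaws open and shut (so a half turn about z gives the same grasp; the last joint's range is limited). The gripper opens to 85 mm and grips with 20 to 120 N. Pads are 22 mm wide; open, the fingers measure 114 mm over their backs; the gripper's body (76 mm by 85 mm) begins 54 mm behind the grasp point. The pads swing forward as they close: fully open they stand 13 mm farther back than shut.
Start: joints at [-1.175, 0.689, -0.195, 1.565, 0.157, 0.902, -0.215], TCP at [221.203, 584.557, 404.717] pointing down, gripper open.
Joint ranges: [-3.01, 3.01], [-0.46, 2.08], [-1.47, 1.51], [0.13, 2.56], [-1, 4.14], [0.04, 2.09], [-2.66, 2.66]. Speed limits (rad/s): [2.57, 2.57, 3.14, 3.14, 3.14, 3.14, 3.14].

INTERFACE

Orientations are given as a unit quaternion [w, x, y, z].
In Python, from bench import * gives the robot as it stands. The module is installed in compiled form; this text tells all that it offers.
- The arm moves only by the shell command python3 -m jog 'ROWS' [FORCE]. ROWS is JSON, a list that holds one entry, the list of rows, each a list of 7 numbers: the gripper's target within -1 to 1 (shut at 1, half-way at 0, fully open at -1), then the shift along the world's x, y, z in m, then the turn, a rotation vector about the world's x, y, z in rad. A call has 1 to 12 rows; each row shifts and turns the commanded pose from where the row before left it; what a row does not reach is not made up. A row lasts 1/10 s, in which the tool goes at most 50 mm and 8.59 degrees, less where a joint would pass 70% of its speed; a pose out of reach is approached as far as the arm can. A call is refused whole if a number of a shift passes 0.05 or a number of a turn 0.15, either way. A call with a gripper value outside its range is refused whole. The fingers move at their own pace and stop on an object; FORCE is the grip in N (left out, the last holds). Time passes only in rows, so rows that do not move let the fingers close. It gives the time, the measured TCP pose, the force and the opening at its end, in the units of the state.
- get_obs(): the state, without advancing time (a new reading comes with each control period).
- read_camera(name): name is "scene" or "top" or "wrist"; returns the picture (420x560x3 uint8, red, green, blue); there is no depth.
- calibration(name): a dict with "intrinsics" (3x3 intrinsics, pixels), "k1" (the pictures are not rectified: a ray, as slopes to the right and down, at radius r is drawn at 1 + k1 r^2 times it, then the intrinsics apply), "position" and "rotation" of the camera in the world. Camera axes: x right, y up, looking along -z (the intrinsics and any distortion apply to the point x, -y, -z); pixel columns grow to the right and rows downward; lengths in mm; the calibration is good to about 2 mm. A picture is of the moment at which its call begins: read the wrist's pose just before it. calibration takes no time and is no camera call; for the wrist camera it gives the pose at the moment of the call.
- finish_job(): hands the job in, once; it reports no verdict.
The state is a dict: "time": time; "qpos": joint angles; "qvel": joint speeds; "joint_torque": joint torques, N m; "eef_pos": TCP position; "orientation": TCP orientation; "force": force on the tool from outside, world axes, zero at the start; "wrist_torque": the same for the moment, N m; "opening": opening from 0.0 (shut) to 1.0 (fully open).
Only numpy, scipy, OpenCV 4.12 (cv2) and the standard library are available. Lean on these libraries where they do the work, as an engineer would, in place of code of your own. Each camera call takes 0.05 s, during which the arm holds its last target.

TASK

Clamp the freshly glued stick panel in the wooden press: take the square-ended T-handle key from the rack, put it fully down into the square socket sunk in the press's sloped face and turn it clockwise until the screw comes to its stop. Then draw the key out and hang it back upright in its empty slot of the rack, by its collar, let go, and leave the other tools and things on the table where they are.

Things in the scene. Friction and masses are not known exactly. Their poses are not given: they have to be found in the camera images.
- key: The T-handle key, 105 to 195 g: straight square steel shank 12 mm across flats (9 mm square over its last 4 mm), black handle bar on top. Origin at the middle of its tip (lower end); z runs up the shank, x along the handle bar. Starts upright in either one of the rack's two slots, hanging by its collar, tip 12 mm above the table, handle within 0.2 rad of the rack's x axis.
- key_handle (a point): The middle of the key's handle bar, 117 mm above the tip. The bar is 84 mm long (key x), 16 mm wide with flat sides (key y) and 22 mm high.
- key_collar (a point): The middle of the underside of the key's round collar, 78 mm above the tip. The collar is 36 mm in diameter and 6 mm thick.
- driver: The other T-handle tool, in the other slot, not to be used or moved: round shank 20 mm thick (too thick for the socket), round handle bar 22 mm thick and 84 mm long, same collar and heights as the key. Origin and axes as the key's.
- press: The gluing press, fixed: plywood base 230 x 150 x 14 mm (x from -45 to 185) with a wooden block whose face slopes, an aluminium jaw, the stick panel and a fence. Origin on the table right below the middle of the sloped face; x points from the block to the fence, z up. The face looks up and back: its outward normal leans 25 degrees from vertical towards -x. Highest point 91 mm.
- well (a point): The middle of the sloped face, 75 mm above the press's origin (axes as the press's). The face is 76 mm along the slope and 80 mm wide. Here is the mouth of a square well, 44 x 44 mm, sunk along the face's normal; 20 mm down lies the screw's 30 mm square steel head with the socket in it.
- socket_floor (a point): Middle of the socket's floor, 42 mm below the middle of the sloped face along its normal. z points out along that normal; x, y are square to the socket's sides and turn with the screw. 14 mm square, 16 mm deep, above that a funnel, to about 26 mm wide 21 mm above the floor. Fully in, the key's tip stands here; all four quarter turns fit, with play of 10 degrees either way.
- screw (a joint): Angle of the screw: 0 fully released, 1.1 rad at its stop (clamped). Grows when turned clockwise, seen from outside looking into the socket. Starts anywhere from 0 to 0.3. Stays where it is left; friction about 0.12 N m. It drives the aluminium jaw up to 7 mm towards the panel.
- rack: The tool rack, fixed: plywood base 100 (x) x 220 (y) x 12 mm, back board along its -x side, and an aluminium fork plate 10 mm thick, 80 mm deep, its top 90 mm above the table (nothing is higher), with two slots 24 mm wide that run along x, open at the +x end. Origin on the table below the middle. Tools hang in the slots by their collars and can be lifted straight up.
- slot_left (a point): Hanging place of the rack's +y slot: on the slot's middle line, at the plate's top (rack frame 5, 60, 90 mm), where the middle of a tool's collar underside rests. Axes as the rack's.
- slot_right (a point): The same for the -y slot (rack frame 5, -60, 90 mm).
- glue: Bystander: white glue bottle, 56 mm diameter, 150 mm tall, standing. Origin at the middle of its foot.
- tape: Bystander: roll of paper tape, 64 mm diameter, 20 mm high, lying flat. Origin at the middle of its underside.
- dish: Bystander: small white dish, 64 mm diameter, 22 mm high. Origin at the middle of its underside.
- pencil: Bystander: pencil 168 mm long, 7 mm thick, lying. Origin near its middle, on the underside; x along it.
- raft: Bystander: finished raft of craft sticks, 125 x 90 x 9 mm, lying. Origin at the middle of its underside.
- bundle: Bystander: banded bundle of craft sticks, 115 x 31 x 20 mm, lying. Origin at the middle of its underside, x along it.
- ruler: Bystander: metal ruler 220 x 28 x 4 mm, lying. Origin at the middle of its underside, x along it.

How it is judged (in metres and radians):
On the way, in this order (a step that is already met when the one before it is completed fails the run):
1. the key stands fully down in the screw's socket (tip within 8 mm of the socket's floor) (distance between key and socket_floor below 0.008 m), for 0.1 s.
2. with the key still in the socket, the screw is turned clockwise to its stop (at least 0.98 of 1.1 rad) (distance between key and socket_floor below 0.008 m and value of joint screw above 0.98 rad), for 0.1 s.
At the end, for the whole second after the job is handed in: The screw is at its stop (at least 0.98 of 1.1 rad) and the key hangs at rest, upright within 7 degrees, by its collar in the empty slot of the rack (within 20 mm of the hanging place, tip 8 to 16 mm above the table) (value of joint screw above 0.98 rad and ((horizontal distance between key and slot_left below 0.02 m and angle between key's own z axis and vertical below 0.12 rad and height (world z) of key between 0.008 and 0.016 m) or (horizontal distance between key and slot_right below 0.02 m and angle between key's own z axis and vertical below 0.12 rad and height (world z) of key between 0.008 and 0.016 m)) and linear speed of key below 0.02 m/s and angular speed of key below 0.2 rad/s); the robot touches nothing.
It fails at once if the round T-handle tool or another bystander moved more than 30 mm from its place (distance of any of driver, glue, tape, dish, pencil, raft, bundle, ruler from where it was at the start of the episode above 0.03 m).
It also fails if it takes over 61 s, if anything falls off the work surface, if the arm or the gripper's body presses on something with over 40 N, if the wrist force passes 120 N, or if a joint passes its speed limit or range.

## Working session

There is one attempt and no reset: what is moved stays moved. The work goes in short steps, Python scripts to look and compute and a shell command to move; the robot and the scene stay as the last step left them, time stands still between calls to the robot, and variables do not carry over. Pictures are saved under pics/ and viewed, and the job is handed in when it is done.

```bash
mkdir -p pics; ls; python3 - <<'E'
from bench import *
import cv2
o=get_obs()
for k,v in o.items(): print(k,v)
for n in ["scene","top","wrist"]:
    c=calibration(n); print(n,c)
    im=read_camera(n); cv2.imwrite(f"pics/{n}0.png",im[:,:,::-1])
import bench; print([a for a in dir(bench) if not a.startswith('_')])
E
```

```text
pics
time 0.0
qpos [-1.1751863   0.68998525 -0.19449343  1.56637365  0.15729804  0.90249797
 -0.21508044]
qvel [ 0.00095166 -0.00128856 -0.00042805 -0.00086404  0.00227184 -0.0001817
 -0.00139393]
joint_torque [ 1.66720802e-04 -5.39616930e+01 -1.26608077e+00 -1.58540815e+01
  9.15087643e-03  9.58909281e-03 -6.81174541e-06]
eef_pos [221.14390154 584.20460617 403.87454171]
orientation [-9.48916168e-05  1.79875289e-01  9.83688977e-01 -9.32113728e-04]
force [-0.11262324 -0.48250439 -0.40444369]
wrist_torque [ 0.0226589  -0.00343649 -0.03399757]
opening 1.0023557995883234
scene {'intrinsics': array([[415.40769138,   0.        , 285.34743571],
       [  0.        , 415.40769138, 203.19260935],
       [  0.        ,   0.        ,   1.        ]]), 'k1': 0.020641099077721884, 'position': array([1191.23042476,  379.17690799,  910.80461703]), 'rotation': array([0.45761559, 0.17959839, 0.31153857, 0.81318885])}
top {'intrinsics': array([[405.82360054,   0.        , 277.97308118],
       [  0.        , 405.82360054, 212.29688693],
       [  0.        ,   0.        ,   1.        ]]), 'k1': 0.03706255905622229, 'position': array([ 455.16379066,   44.12085027, 1025.4144869 ]), 'rotation': array([ 0.71396483,  0.02867408, -0.04035695, -0.69842919])}
wrist {'intrinsics': array([[366.72629296,   0.        , 277.79071061],
       [  0.        , 366.72629296, 212.52490179],
       [  0.        ,   0.        ,   1.        ]]), 'k1': -0.002665414106874639, 'position': array([145.15192835, 612.50556524, 372.68946371]), 'rotation': array([ 0.81178808, -0.13278107, -0.09105901,  0.5613177 ])}
['Unreachable', 'calibration', 'finish_job', 'get_obs', 'pinch_z', 'read_camera']
```

View pics/scene0.png

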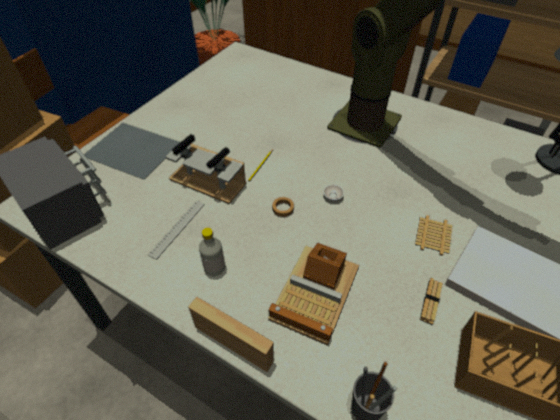

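View pics/top0.png

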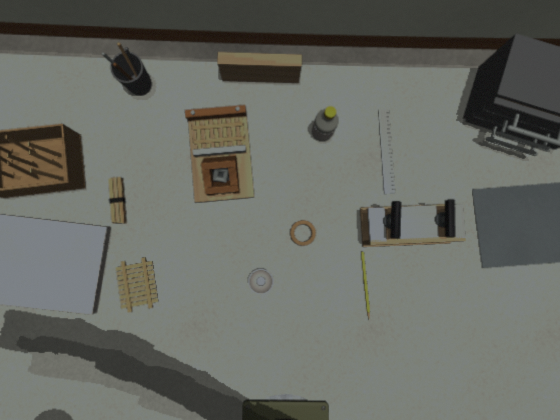

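```bash
cat > h.py <<'E'
from bench import *
import bench, numpy as np, cv2
from scipy.spatial.transform import Rotation as R
def q2m(q): return R.from_quat([q[1],q[2],q[3],q[0]]).as_matrix()
class Cam:
    def __init__(s,n,c=None):
        c=c or calibration(n); s.K=np.array(c['intrinsics']); s.k1=c['k1']; s.p=np.array(c['position']); s.R=q2m(c['rotation'])
    def proj(s,P):
        P=np.atleast_2d(P); d=(P-s.p)@s.R; x=d[:,0]/-d[:,2]; y=-d[:,1]/-d[:,2]
        f=1+s.k1*(x*x+y*y); return np.c_[s.K[0,0]*x*f+s.K[0,2], s.K[1,1]*y*f+s.K[1,2]]
    def ray(s,uv):
        x0=(uv[0]-s.K[0,2])/s.K[0,0]; y0=(uv[1]-s.K[1,2])/s.K[1,1]; x,y=x0,y0
        for _ in range(20):
            f=1+s.k1*(x*x+y*y); x,y=x0/f,y0/f
        return s.R@np.array([x,-y,-1.])
    def onz(s,uv,z):
        d=s.ray(uv); return s.p+d*(z-s.p[2])/d[2]
def snap(n,name,crop=None,scale=1):
    im=read_camera(n)[:,:,::-1].copy(); cv2.imwrite('pics/raw_'+name+'.png',im)
    if crop:
        a,b,c,d=crop; im=im[b:d,a:c]
    im=cv2.resize(im,None,fx=scale,fy=scale,interpolation=cv2.INTER_CUBIC)
    cv2.imwrite('pics/'+name+'.png',im)
def crop(src,name,c,scale):
    im=cv2.imread('pics/'+src+'.png')[c[1]:c[3],c[0]:c[2]]
    cv2.imwrite('pics/'+name+'.png',cv2.resize(im,None,fx=scale,fy=scale,interpolation=cv2.INTER_CUBIC))
E
python3 -c "
import bench;print(bench.pinch_z)"
```

```text
154.70000000000002
```

```bash
python3 - <<'E'
from h import *
t=Cam('top')
for uv in [(280,212),(412,222),(220,150)]: print(uv,t.onz(uv,0))
crop('top0','t_rack',(350,185,480,260),6)
crop('top0','t_press',(180,95,265,210),5)
crop('scene0','s_rack',(150,120,280,220),6)
crop('scene0','s_press',(260,230,370,345),5)
E
```

```text
(280, 212) [556.69528387  23.09142871   0.        ]
(412, 222) [ 538.85926612 -312.40267982    0.        ]
(220, 150) [713.06662464 180.42551056   0.        ]
```

View pics/t_rack.png

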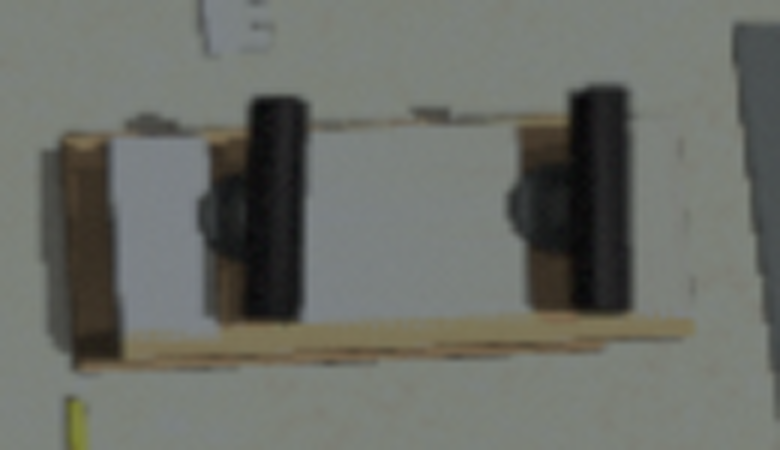

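View pics/t_press.png

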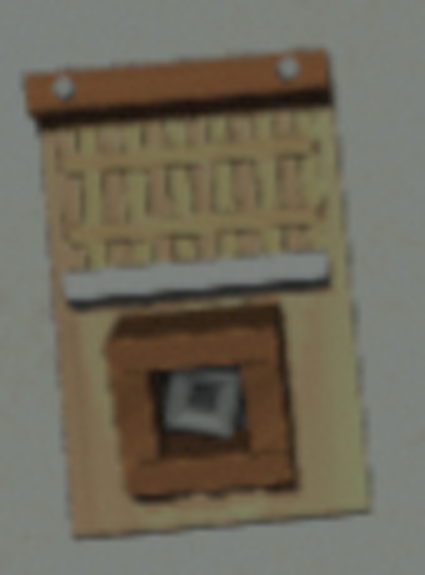

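View pics/s_rack.png

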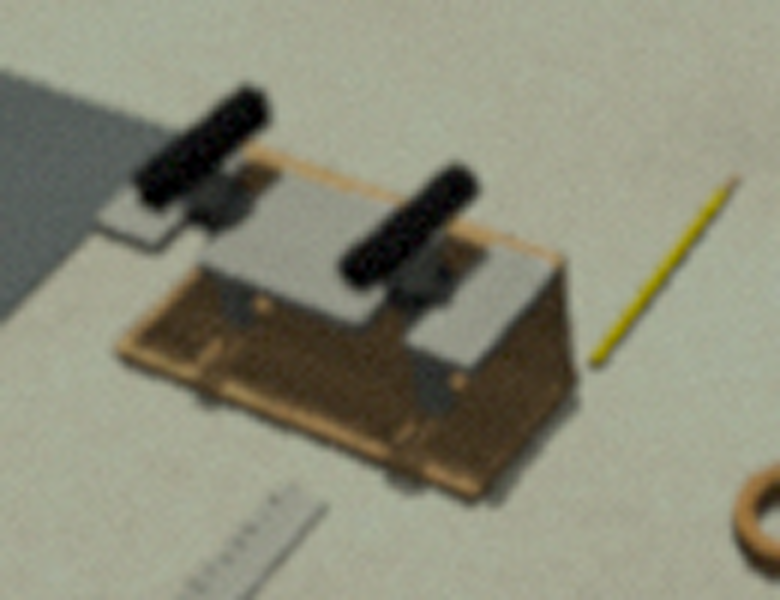

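View pics/s_press.png

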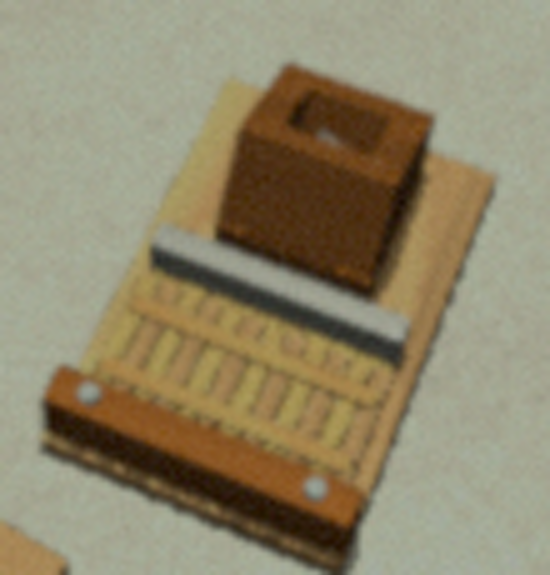

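```bash
python3 - <<'E'
from h import *
o=get_obs(); Rt=q2m(o['orientation']); c=Cam('wrist')
print(Rt); print('cam in tool',Rt.T@(c.p-o['eef_pos'])); print('cam axes in tool\n',Rt.T@c.R)
t=Cam('top')
# collar-ish & handle in top crop: px=350+u/6, py=185+v/6
for n,(u,v) in dict(L=(276,208),R_=(600,200)).items():
    print(n,t.onz((350+u/6,185+v/6),140))
for n,(u,v) in dict(platefl=(108,135),platefr=(686,118),platebl=(122,330),).items():
    print(n,t.onz((350+u/6,185+v/6),90))
for n,(u,v) in dict(face_l_top=(110,340),face_r_top=(282,330),bl=(130,497),br=(297,488)).items():
    for z in (59,91): print(n,z,t.onz((180+u/5,95+v/5),z))
for n,(u,v) in dict(bl=(75,537),br=(370,510)).items(): print('base',n,t.onz((180+u/5,95+v/5),14))
E
```

```text
[[-9.35302041e-01  3.53850174e-01 -3.82770294e-04]
 [ 3.53850362e-01  9.35301085e-01 -1.34227603e-03]
 [-1.16959137e-04 -1.39087692e-03 -9.99999026e-01]]
cam in tool [81.0682361  -0.40685144 31.26839441]
cam axes in tool
 [[ 6.20071325e-04  9.48199421e-01  3.17675106e-01]
 [ 9.99999713e-01 -4.49879577e-04 -6.09099009e-04]
 [-4.34631786e-04  3.17675392e-01 -9.48199429e-01]]
L [ 531.75921004 -228.75941747  140.        ]
R_ [ 537.40747679 -346.81324732  140.        ]
platefl [ 562.96656064 -179.33577962   90.        ]
platefr [ 574.67056998 -402.60124798   90.        ]
platebl [ 487.69619002 -184.64389933   90.        ]
face_l_top 59 [665.15615737 214.68427102  59.        ]
face_l_top 91 [658.20287197 209.03656029  91.        ]
face_r_top 59 [672.24072699 132.20924723  59.        ]
face_r_top 91 [665.05285672 129.29245662  91.        ]
bl 59 [589.11269826 202.25791801  59.        ]
bl 91 [584.67737046 197.02166975  91.        ]
br 59 [595.38926468 122.68530287  59.        ]
br 91 [590.74610666 120.08386993  91.        ]
base bl [574.53885069 236.17248005  14.        ]
base br [591.65056021  89.43829105  14.        ]
```

View pics/wrist0.png

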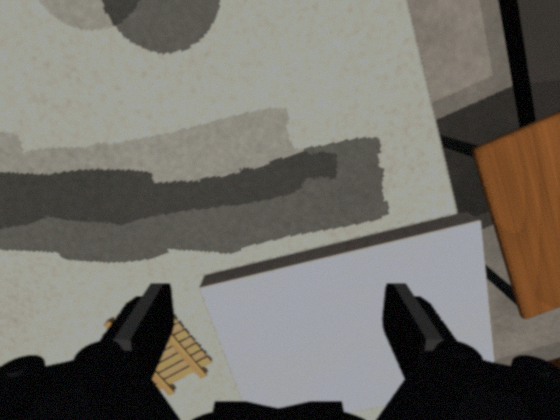

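```bash
python3 -m jog '[[[-1,0.035,-0.032,0.003,0,0,-0.118],[-1,0.035,-0.032,0.003,0,0,-0.118],[-1,0.035,-0.032,0.003,0,0,-0.118],[-1,0.035,-0.032,0.003,0,0,-0.118],[-1,0.035,-0.032,0.003,0,0,-0.118],[-1,0.035,-0.032,0.003,0,0,-0.118],[-1,0.035,-0.032,0.003,0,0,-0.118],[-1,0.035,-0.032,0.003,0,0,-0.118],[-1,0.006,-0.041,0,0,0,-0.118],[-1,0.006,-0.041,0,0,0,-0.118],[-1,0.006,-0.041,0,0,0,-0.118],[-1,0.006,-0.041,0,0,0,-0.118]]]' 30
python3 -m jog '[[[-1,0.006,-0.041,0,0,0,-0.118],[-1,0.006,-0.041,0,0,0,-0.118],[-1,0.006,-0.041,0,0,0,-0.118],[-1,0.006,-0.041,0,0,0,-0.118],[-1,-0.002,-0.041,0,0,0,-0.118],[-1,-0.002,-0.041,0,0,0,-0.118],[-1,-0.002,-0.041,0,0,0,-0.118],[-1,-0.002,-0.041,0,0,0,-0.118],[-1,-0.002,-0.041,0,0,0,-0.118],[-1,-0.002,-0.041,0,0,0,-0.118],[-1,-0.002,-0.041,0,0,0,-0.118],[-1,0,0,0,0,0,0]]]'
python3 - <<'E'
from h import *
o=get_obs(); print(o['qpos'],o['eef_pos'],q2m(o['orientation'])); snap('wrist','w1'); print(calibration('wrist'))
E
```

```text
time: 1.35
eef_pos: [525.1, 162.9, 428.5]
orientation: [-0.0, 0.778, 0.628, -0.0]
force: [1.0, -0.7, -0.1]
opening: 1.002
time: 2.55
eef_pos: [532.9, -293.0, 429.0]
orientation: [0.003, 1.0, 0.027, -0.001]
force: [-0.1, 0.4, 0.4]
opening: 1.002
[ 0.14950302  0.68563668  0.50512957  1.61301035 -0.38127156  0.94034313
 -0.7311226 ] [ 532.88088087 -293.03811014  429.00135945] [[ 9.98513062e-01  5.45047751e-02 -9.45644496e-04]
 [ 5.44973639e-02 -9.98492018e-01 -6.61268134e-03]
 [-1.30464119e-03  6.55131356e-03 -9.99977689e-01]]
{'intrinsics': array([[366.72629296,   0.        , 277.79071061],
       [  0.        , 366.72629296, 212.52490179],
       [  0.        ,   0.        ,   1.        ]]), 'k1': -0.002665414106874639, 'position': array([ 615.79485442, -285.48683348,  397.19355631]), 'rotation': array([ 0.71864525, -0.11814766,  0.10975163, -0.67642051])}
```

View pics/w1.png

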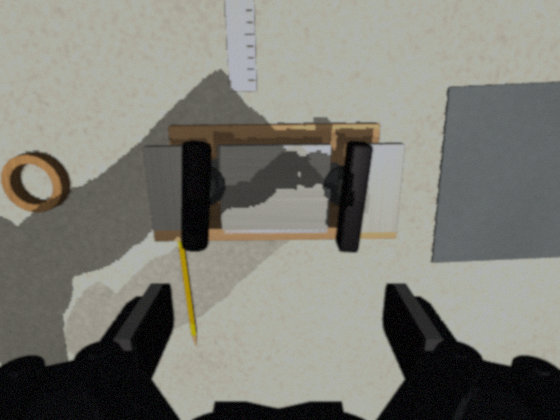

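```bash
python3 - <<'E'
from h import *
crop('w1','w1c',(140,110,410,260),2.9)
E
```

```text
(no output)
```

View pics/w1c.png

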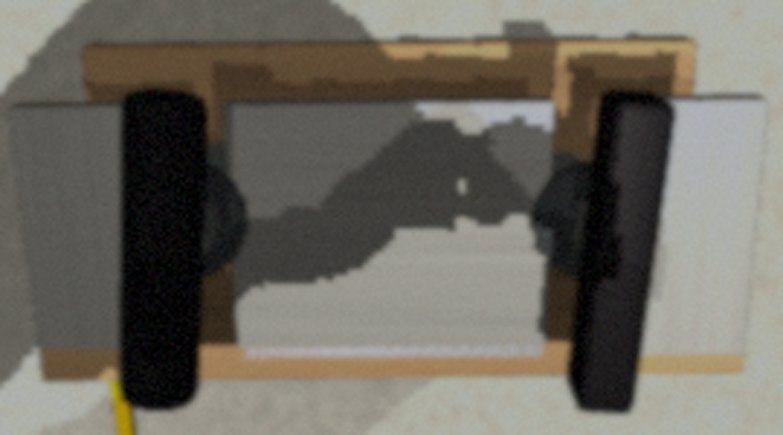

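```bash
cat > fit.py <<'E'
from h import *
from scipy.optimize import minimize
# silhouettes of bar: box(w,h) hull of corners; cylinder r: hull of circles
def box(c,yaw,w=16,h=22,L=84):
    r=R.from_euler('z',yaw).as_matrix()
    P=np.array([[a*L/2,b*w/2,d*h/2] for a in(-1,1) for b in(-1,1) for d in(-1,1)])
    return P@r.T+c
def cyl(c,yaw,rad=11,L=84):
    r=R.from_euler('z',yaw).as_matrix(); t=np.linspace(0,2*np.pi,40)
    P=np.array([[a*L/2,rad*np.cos(q),rad*np.sin(q)] for a in(-1,1) for q in t])
    return P@r.T+c
def mask(cam,P,S=4,shape=(420,560)):
    m=np.zeros((shape[0]*S,shape[1]*S),np.uint8)
    uv=cam.proj(P); h=cv2.convexHull(((uv+.5)*S).astype(np.float32)).astype(np.int32)
    cv2.fillConvexPoly(m,h,1); return cv2.resize(m.astype(np.float32),(shape[1],shape[0]),interpolation=cv2.INTER_AREA)
E
python3 - <<'E'
from fit import *
im=cv2.imread('pics/w1.png').astype(float)
g=im.max(axis=2)
c=dict(intrinsics=[[366.72629296,0,277.79071061],[0,366.72629296,212.52490179],[0,0,1]],k1=-0.0026654,position=[615.79485442,-285.48683348,397.19355631],rotation=[0.71864525,-0.11814766,0.10975163,-0.67642051])
cam=Cam('wrist',c)
out=cv2.imread('pics/w1.png')
for name,x0,win in [('L',(531,-229),(170,125,225,265)),('R',(536,-347),(320,125,385,265))]:
    a,b,c_,d=win
    for mod in (box,cyl):
        best=None
        def cost(p):
            m=mask(cam,mod(np.array([p[0],p[1],129]),p[2]))[b:d,a:c_]
            obs=np.clip((75-g[b:d,a:c_])/45,0,1)
            return ((m-obs)**2).sum()
        for y0 in (-.1,.05,.2):
            r=minimize(cost,[*x0,y0],method='Nelder-Mead',options=dict(initial_simplex=[[x0[0],x0[1],y0],[x0[0]+6,x0[1],y0],[x0[0],x0[1]+6,y0],[x0[0],x0[1],y0+.1]]))
            if best is None or r.fun<best.fun: best=r
        print(name,mod.__name__,best.x,best.fun)
        uv=cam.proj(mod(np.array([*best.x[:2],129]),best.x[2])); h=cv2.convexHull(uv.astype(np.float32)).astype(int)
        cv2.polylines(out,[h],True,(0,0,255) if mod is box else (0,255,0),1)
    
out=out[110:260,140:410]; cv2.imwrite('pics/w1fit.png',cv2.resize(np.clip(out*1.5,0,255).astype(np.uint8),None,fx=2.9,fy=2.9))
E
```

```text
L box [ 5.35031444e+02 -2.28785888e+02 -2.36692495e-02] 666.6217650462962
L cyl [ 5.34871495e+02 -2.28971040e+02 -3.28690569e-02] 607.822025462963
R box [ 5.43173714e+02 -3.45473709e+02  2.31680003e-03] 737.0976774691358
R cyl [ 5.42736871e+02 -3.45000664e+02  1.91162932e-03] 757.031618441358
```

View pics/w1fit.png

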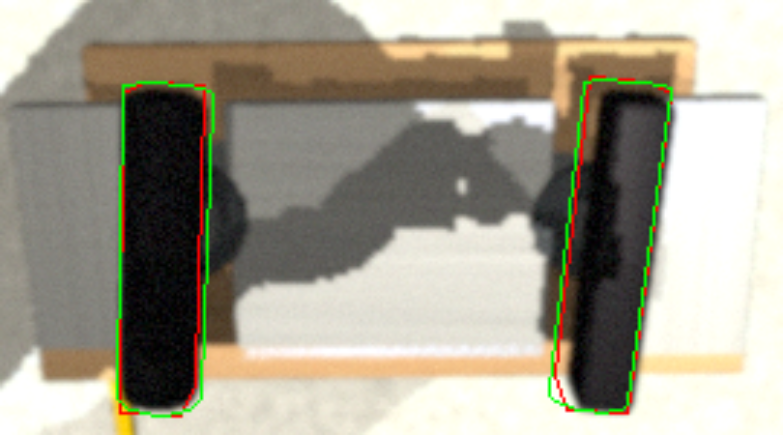

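```bash
python3 -m jog '[[[-1,0.001,-0.026,-0.03,0,0,0],[-1,0.001,-0.026,-0.03,0,0,0],[-1,0,0,0,0,0,0]]]'
python3 - <<'E'
from h import *
import json
c=calibration('wrist'); json.dump({k:np.array(v).tolist() for k,v in c.items()},open('c2.json','w'))
print(get_obs()['eef_pos'],c['position']); snap('wrist','w2'); crop('w2','w2c',(100,50,380,260),2.8)
E
```

```text
time: 2.9
eef_pos: [535.5, -339.6, 364.6]
orientation: [-0.001, 0.999, 0.032, -0.003]
force: [-0.9, 0.9, 0.1]
opening: 1.0
[ 535.54640167 -339.60146267  364.5840792 ] [ 617.27475929 -334.91633909  332.81209979]
```

View pics/w2c.png

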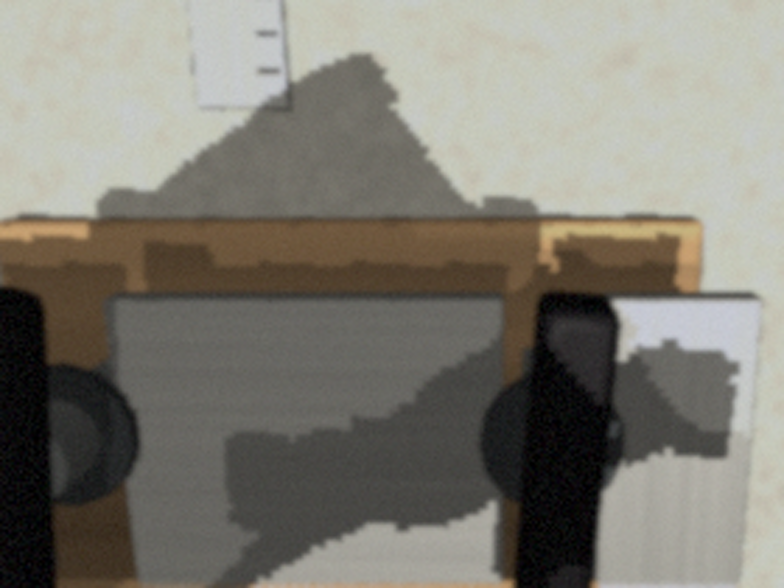

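```bash
python3 - <<'E'
from h import *
import json
c=Cam('wrist',json.load(open('c2.json')))
f=lambda u,v,z:c.onz((100+u/2.8,50+v/2.8),z)
a=f(578,320,140);b=f(556,570,140);print(a,b,np.arctan2(*(a-b)[[1,0]]))
print('far end',f(580,293,140),f(580,293,129)); print('collar L,R',f(482,440,95),f(622,440,95))
print('collar top/bottom rows', f(67,363,96),f(67,503,96))
print('slot edges',f(503,330,90),f(612,330,90),f(108,297,90),f(757,295,90))
crop('w2','w2d',(220,150,360,350),3)
E
```

```text
[ 579.50713569 -352.04233721  140.        ] [ 527.24410394 -352.18447825  140.        ] 0.002719717780521467
far end [ 584.65352288 -351.95795232  140.        ] [ 582.79246955 -352.93018252  129.        ]
collar L,R [ 539.72583257 -335.35909931   95.        ] [ 541.95141656 -369.37138871   95.        ]
collar top/bottom rows [ 552.78164828 -236.1120223    96.        ] [ 516.92140928 -233.57341331   96.        ]
slot edges [ 566.12706766 -338.7485049    90.        ] [ 567.82626255 -364.83666728   90.        ] [ 567.98216604 -244.5010889    90.        ] [ 578.44772871 -398.29752216   90.        ]
```

View pics/w2d.png

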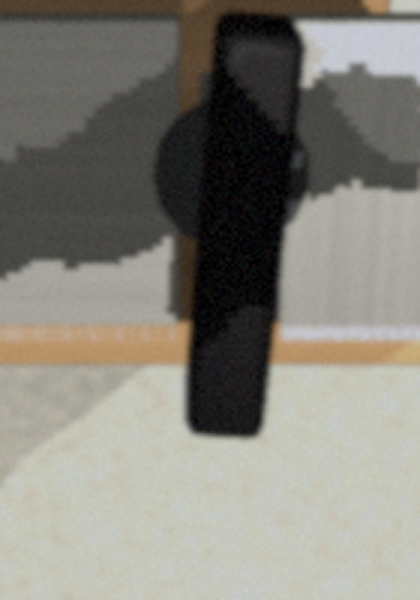

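```bash
python3 -m jog '[[[-1,0,0,0,0,0,0],[-1,0,0,0,0,0,0],[-1,0,0,0,0,0,0]]]'
python3 - <<'E'
from h import *
import json
o=get_obs();c=calibration('wrist'); json.dump({k:np.array(v).tolist() for k,v in c.items()},open('c3.json','w'))
print(o['eef_pos'],o['orientation'],o['qvel'],c['position']); snap('wrist','w3'); crop('w3','w3d',(220,130,360,330),3)
c1=dict(intrinsics=[[366.72629296,0,277.79071061],[0,366.72629296,212.52490179],[0,0,1]],k1=-0.0026654,position=[615.79485442,-285.48683348,397.19355631],rotation=[0.71864525,-0.11814766,0.10975163,-0.67642051])
cc=Cam('w',c1); print('w1 top bar', cc.onz((140+635/2.9,110+250/2.9),140))
E
```

```text
time: 3.25
eef_pos: [537.9, -337.3, 369.9]
orientation: [0.0, 0.999, 0.034, 0.001]
force: [0.4, -0.3, 0.1]
opening: 1.002
[ 537.90112278 -337.31424933  369.8703605 ] [1.08670662e-04 9.99425532e-01 3.38771971e-02 9.64112554e-04] [ 3.42201428e-03  1.89740227e-03  4.52570810e-03  1.32180209e-03
  2.53655247e-05 -2.67798228e-03 -7.11618586e-05] [ 619.8744256  -332.39229972  338.76495829]
w1 top bar [ 545.72498294 -349.61030581  140.        ]
```

View pics/w3d.png

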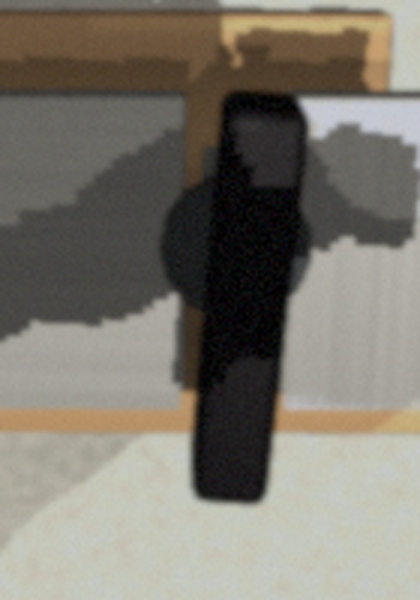

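```bash
python3 - <<'E'
from h import *
import json
c=Cam('wrist',json.load(open('c3.json')))
f=lambda u,v,z:c.onz((220+u/3,130+v/3),z)
for r,l,rr in [(130,222,305),(300,208,291),(480,194,268)]: print(f(l,r,140),f(rr,r,140),f(l,r,140)-f(rr,r,140))
print('ends',f(263,92,140),f(231,502,140),f(231,502,118))
print('collar',f(161,248,95),f(311,248,95)); print('slot',f(187,150,90), f(303,150,90)); print('plate front',f(100,95,90),'right corner',f(390,95,90))
E
```

```text
[ 577.31167887 -344.2654012   140.        ] [ 578.35689601 -359.49045492  140.        ] [-1.04521714 15.22505372  0.        ]
[ 543.7703715  -344.31890004  140.        ] [ 544.86913391 -360.33786228  140.        ] [-1.09876241 16.01896223  0.        ]
[ 504.22406695 -344.55135682  140.        ] [ 505.26047839 -359.67015977  140.        ] [-1.03641144 15.11880294  0.        ]
ends [ 584.83162272 -351.12489012  140.        ] [ 499.61609514 -352.54775237  140.        ] [ 486.30548299 -354.77862829  118.        ]
collar [ 538.75168164 -335.05110535   95.        ] [ 541.149257   -369.99712304   95.        ]
slot [ 561.35483408 -339.55795252   90.        ] [ 563.19336375 -366.34468316   90.        ]
plate front [ 572.79004243 -318.85925586   90.        ] right corner [ 577.31464669 -384.76677005   90.        ]
```

```bash
python3 -m jog '[[[-1,0.002,-0.008,0,0,0,-0.03],[-1,0.0015,-0.007,-0.02,0,0,-0.03],[-1,0,0,-0.03,0,0,0],[-1,0,0,-0.02,0,0,0],[-1,0,0,-0.016,0,0,0],[-1,0,0,0,0,0,0],[-1,0,0,0,0,0,0]]]'
python3 - <<'E'
from h import *
o=get_obs();print(o['eef_pos'],q2m(o['orientation']),o['force'],bench.pinch_z,calibration('wrist')['position']); snap('wrist','w4')
E
```

```text
time: 4.0
eef_pos: [540.9, -353.9, 283.2]
orientation: [0.0, 1.0, 0.003, 0.0]
force: [0.2, -0.5, 0.0]
opening: 1.0
[ 540.91033648 -353.91825677  283.19026652] [[ 9.99985949e-01  5.27288578e-03  5.46510760e-04]
 [ 5.27336815e-03 -9.99985704e-01 -8.84984637e-04]
 [ 5.41836524e-04  8.87854155e-04 -9.99999459e-01]] [ 0.19418335 -0.46534924  0.01685909] 154.70000000000002 [ 623.02460356 -354.08265486  252.00006056]
```

View pics/w4.png

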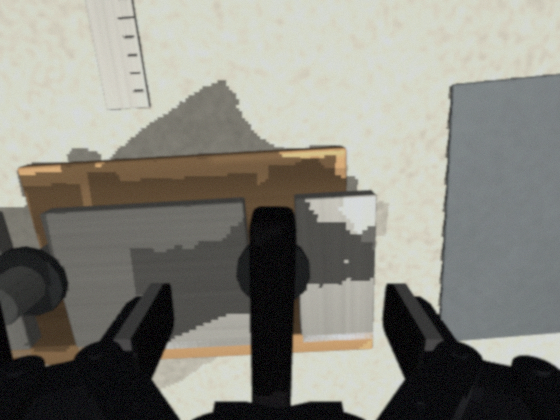

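```bash
python3 -m jog '[[[-1,0.001,0.002,0,0,0,0],[1,0,0,0,0,0,0],[1,0,0,0,0,0,0],[1,0,0,0,0,0,0],[1,0,0,0,0,0,0],[1,0,0,0,0,0,0],[1,0,0,0,0,0,0],[1,0,0,0,0,0,0]]]' 80
python3 - <<'E'
from h import *
o=get_obs();print(o['eef_pos'],o['force'],o['wrist_torque']); snap('wrist','w5')
E
```

```text
time: 4.85
eef_pos: [541.8, -351.6, 283.0]
orientation: [0.0, 1.0, 0.003, 0.0]
force: [-0.4, -0.5, 2.1]
opening: 0.174
[ 541.76046154 -351.63457847  282.95494187] [-0.42662934 -0.52722079  2.08686031] [ 0.00960208 -0.00191229 -0.00716324]
```

View pics/w5.png

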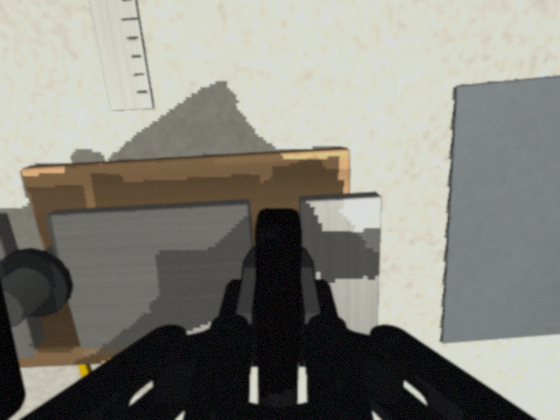

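```bash
python3 -m jog '[[[1,0,0,0.01,0,0,0],[1,0,0,0.04,0,0,0],[1,0,0,0.045,0,0,0],[1,0,0,0.045,0,0,0],[1,0,0,0.04,0,0,0]]]'
python3 -m jog '[[[1,-0.005,0.046,-0.003,0,0,0.147],[1,-0.005,0.046,-0.003,0,0,0.147],[1,-0.005,0.046,-0.003,0,0,0.147],[1,-0.005,0.046,-0.003,0,0,0.147],[1,-0.005,0.046,-0.003,0,0,0.147],[1,-0.005,0.046,-0.003,0,0,0.147],[1,-0.005,0.046,-0.003,0,0,0.147],[1,-0.005,0.046,-0.003,0,0,0.147],[1,-0.005,0.046,-0.003,0,0,0.147],[1,-0.005,0.046,-0.003,0,0,0.147],[1,-0.005,0.046,-0.003,0,0,0.147],[1,0,0,0,0,0,0]]]'
python3 - <<'E'
from h import *
o=get_obs();print(o['eef_pos'],o['force'],o['qpos'],q2m(o['orientation'])); 
E
```

```text
time: 5.4
eef_pos: [541.3, -351.3, 465.2]
orientation: [0.0, 1.0, 0.003, 0.0]
force: [-0.0, -0.7, -2.4]
opening: 0.174
time: 6.6
eef_pos: [485.0, 162.1, 429.6]
orientation: [-0.002, 0.683, 0.73, 0.002]
force: [-0.2, -0.9, -1.6]
opening: 0.173
[485.02795249 162.14765654 429.57766591] [-0.17974988 -0.91211105 -1.57230925] [-0.46196846  0.50621869  0.07910039  1.88207234 -0.06399375  0.754704
 -0.27936347] [[-6.67293238e-02  9.97770355e-01 -1.23147314e-03]
 [ 9.97755875e-01  6.67350753e-02  5.44463966e-03]
 [ 5.51468250e-03 -8.65392441e-04 -9.99984420e-01]]
```

```bash
python3 -m jog '[[[1,0.001,-0.003,0,0.0145,-0.1447,0],[1,0.001,-0.003,0,0.0145,-0.1447,0],[1,0.001,-0.002,-0.025,0.0145,-0.1447,0],[1,0,0,-0.025,0,0,0],[1,0,0,0,0,0,0],[1,0,0,0,0,0,0],[1,0,0,0,0,0,0]]]'
python3 - <<'E'
from h import *
import json
o=get_obs();c=calibration('wrist'); json.dump({k:np.array(v).tolist() for k,v in c.items()},open('c6.json','w'))
print(o['eef_pos'],o['force'],o['qpos'],q2m(o['orientation'])); snap('wrist','w6'); snap('top','t6');snap('scene','s6')
E
```

```text
time: 7.3
eef_pos: [490.7, 146.8, 385.0]
orientation: [0.134, 0.675, 0.709, 0.154]
force: [-0.7, 1.2, -1.1]
opening: 0.174
[490.69297689 146.75349579 384.96402336] [-0.67637287  1.23252786 -1.11599359] [-0.56546271  0.53727192  0.22267383  2.12530828  0.05024999  0.09565563
 -0.39497183] [[-0.05391912  0.91598227  0.39757919]
 [ 0.99837209  0.04203651  0.03854994]
 [ 0.01859822  0.39901055 -0.9167577 ]]
```

View pics/w6.png

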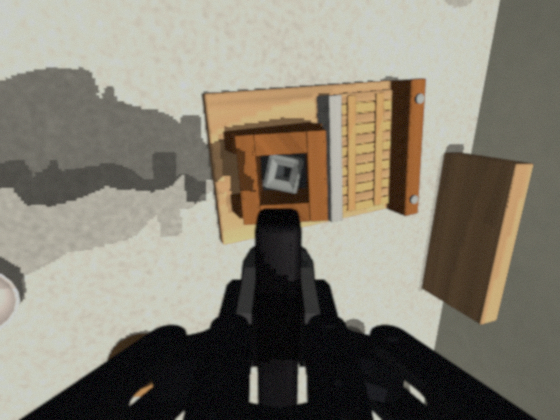

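View pics/s6.png

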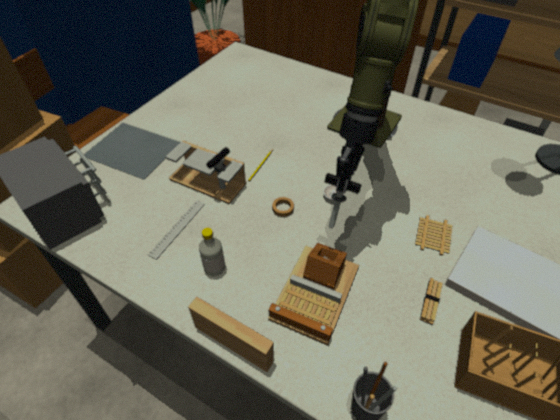

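```bash
cat > fk.py <<'E'
import numpy as np, itertools
from scipy.spatial.transform import Rotation as R
from scipy.optimize import least_squares
def q2m(q): return R.from_quat([q[1],q[2],q[3],q[0]]).as_matrix()
def r(ax,a): return R.from_euler(ax,a).as_matrix()
def fk(q,s,L,roll):
    h,L1,L2,d,e1,e2=L
    M=r('z',s[0]*q[0]); p=np.array([0,0,h])
    M=M@r('y',q[1]); 
    M=M@r('z',s[1]*q[2]); p=p+M@[e1*0,e1,L1]
    M=M@r('y',q[3]); M=M@r('z',s[2]*q[4]); p=p+M@[0,e2,L2]
    M=M@r('y',q[5]); M=M@r('z',s[3]*q[6]+roll); p=p+M@[0,0,d]
    return p,M
E
python3 - <<'E'
from fk import *
Q=[[-1.1751863,0.68998525,-0.19449343,1.56637365,0.15729804,0.90249797,-0.21508044],
[0.14950302,0.68563668,0.50512957,1.61301035,-0.38127156,0.94034313,-0.7311226],
[-0.46196846,0.50621869,0.07910039,1.88207234,-0.06399375,0.754704,-0.27936347],
[-0.56546271,0.53727192,0.22267383,2.12530828,0.05024999,0.09565563,-0.39497183]]
P=np.array([[221.144,584.205,403.875],[532.881,-293.038,429.001],[485.028,162.148,429.578],[490.693,146.753,384.964]])
Ms=[q2m([-9.48916168e-05,1.79875289e-01,9.83688977e-01,-9.32113728e-04]),
np.array([[9.98513062e-01,5.45047751e-02,-9.45644496e-04],[5.44973639e-02,-9.98492018e-01,-6.61268134e-03],[-1.30464119e-03,6.55131356e-03,-9.99977689e-01]]),
np.array([[-6.67293238e-02,9.97770355e-01,-1.23147314e-03],[9.97755875e-01,6.67350753e-02,5.44463966e-03],[5.51468250e-03,-8.65392441e-04,-9.99984420e-01]]),
np.array([[-0.05391912,0.91598227,0.39757919],[0.99837209,0.04203651,0.03854994],[0.01859822,0.39901055,-0.9167577]])]
for s in itertools.product([1,-1],repeat=4):
    def f(x):
        o=[]
        for q,p,M in zip(Q,P,Ms):
            pp,MM=fk(q,s,x[:6],x[6]); o+=list(pp-p)+list(300*(MM-M).ravel())
        return o
    for r0 in (0,1.57,3.14,-1.57):
        z=least_squares(f,[400,500,370,175,0,0,r0])
        if z.cost<3000: print(s,np.round(z.x,2),z.cost)
        if z.cost<3000: print(np.round(np.array(f(z.x)).reshape(4,12),1))
E
```

```text
(-1, -1, -1, -1) [ 3.5197e+02  5.6405e+02  3.4687e+02  1.6586e+02 -4.5110e+01 -1.0000e-02
  1.5700e+00] 42.72019211183345
[[ 0.2  4.9 -3.7 -0.  -0.  -0.  -0.   0.   0.   0.   0.  -0. ]
 [-4.5  2.8  4.2  0.  -0.   0.  -0.  -0.   0.   0.  -0.   0. ]
 [ 0.1  1.  -0.9  0.   0.   0.   0.  -0.   0.   0.   0.   0. ]
 [-0.1 -0.1  0.5 -0.  -0.   0.   0.   0.   0.  -0.   0.  -0. ]]
(-1, -1, -1, -1) [ 3.5197e+02  5.6405e+02  3.4687e+02  1.6586e+02 -4.5110e+01 -1.0000e-02
  1.5700e+00] 42.72019211221246
[[ 0.2  4.9 -3.7 -0.  -0.  -0.  -0.   0.   0.   0.   0.  -0. ]
 [-4.5  2.8  4.2  0.  -0.   0.  -0.  -0.   0.   0.  -0.   0. ]
 [ 0.1  1.  -0.9  0.   0.   0.   0.  -0.   0.   0.   0.   0. ]
 [-0.1 -0.1  0.5 -0.  -0.   0.   0.   0.   0.  -0.   0.  -0. ]]
(-1, -1, -1, -1) [ 3.5197e+02  5.6405e+02  3.4687e+02  1.6586e+02 -4.5120e+01 -1.0000e-02
  1.5700e+00] 42.72019211245503
[[ 0.2  4.9 -3.7 -0.  -0.  -0.  -0.   0.   0.   0.   0.  -0. ]
 [-4.5  2.8  4.2  0.  -0.   0.  -0.  -0.   0.   0.  -0.   0. ]
 [ 0.1  1.  -0.9  0.   0.   0.   0.  -0.   0.   0.   0.   0. ]
 [-0.1 -0.1  0.5 -0.  -0.   0.   0.   0.   0.  -0.   0.  -0. ]]
(-1, -1, -1, -1) [ 3.5197e+02  5.6405e+02  3.4687e+02  1.6586e+02 -4.5120e+01 -1.0000e-02
  1.5700e+00] 42.72019211301311
[[ 0.2  4.9 -3.7 -0.  -0.  -0.  -0.   0.   0.   0.   0.  -0. ]
 [-4.5  2.8  4.2  0.  -0.   0.  -0.  -0.   0.   0.  -0.   0. ]
 [ 0.1  1.  -0.9  0.   0.   0.   0.  -0.   0.   0.   0.   0. ]
 [-0.1 -0.1  0.5 -0.  -0.   0.   0.   0.   0.  -0.   0.  -0. ]]
```

```bash
cat > fk.py <<'E'
import numpy as np, itertools
from scipy.spatial.transform import Rotation as R
from scipy.optimize import least_squares
def q2m(q): return R.from_quat([q[1],q[2],q[3],q[0]]).as_matrix()
def r(ax,a): return R.from_euler(ax,a).as_matrix()
LO=np.array([-3.01,-.46,-1.47,.13,-1,.04,-2.66]);HI=np.array([3.01,2.08,1.51,2.56,4.14,2.09,2.66])
def fk(q,L,roll=np.pi/2):
    h,L1,L2,d,a1,a2,a3,x0=L
    M=r('z',-q[0]); p=np.array([0,0,h])+M@[x0,0,0]
    M=M@r('y',q[1]); M=M@r('z',-q[2]); p=p+M@[a1,0,L1]
    M=M@r('y',q[3]); p=p+M@[a2,0,0]; M=M@r('z',-q[4]); p=p+M@[0,0,L2]
    M=M@r('y',q[5]); p=p+M@[a3,0,0]; M=M@r('z',-q[6]+roll); p=p+M@[0,0,d]
    return p,M
Q=[[-1.1751863,0.68998525,-0.19449343,1.56637365,0.15729804,0.90249797,-0.21508044],
[0.14950302,0.68563668,0.50512957,1.61301035,-0.38127156,0.94034313,-0.7311226],
[-0.46196846,0.50621869,0.07910039,1.88207234,-0.06399375,0.754704,-0.27936347],
[-0.56546271,0.53727192,0.22267383,2.12530828,0.05024999,0.09565563,-0.39497183]]
P=np.array([[221.144,584.205,403.875],[532.881,-293.038,429.001],[485.028,162.148,429.578],[490.693,146.753,384.964]])
E
python3 - <<'E'
from fk import *
for fixed in [(4,5,6,7),(6,7),(5,6,7),(6,),()]:
    idx=[i for i in range(8) if i not in fixed]
    def f(x):
        L=np.zeros(8);L[idx]=x
        return np.concatenate([fk(q,L)[0]-p for q,p in zip(Q,P)]+[1e-3*(x-np.array([360,400,400,170,0,0,0,0])[idx])])
    z=least_squares(f,np.array([400,400,370,175,10,-10,0,0])[idx]); print(idx,np.round(z.x,1),z.cost); print(np.round(z.fun[:12],1))
E
```

```text
[0, 1, 2, 3] [516.6 485.1 402.9 223.9] 3155.0721142243715
[-56.2  12.7  12.8   0.6  14.2   3.1 -15.4  39.2  -5.8  -0.8  26.7 -10. ]
[0, 1, 2, 3, 4, 5] [571.2 530.9 430.3 271.3 -14.5  51.2] 2981.242054780658
[-56.   19.6   7.7   2.8   8.3  -0.8 -23.8  35.6  -6.6  -2.3  20.4  -0.3]
[0, 1, 2, 3, 4] [5.164e+02 4.850e+02 4.025e+02 2.235e+02 5.000e-01] 3155.061243624598
[-56.2  12.7  12.7   0.6  14.1   3.  -15.4  39.2  -5.8  -0.9  26.7 -10. ]
[0, 1, 2, 3, 4, 5, 7] [ 391.4  634.8  397.9  227.5   18.3  -18.6 -111.2] 2893.3136618287763
[-56.3  19.1   5.5   4.5   6.7  -3.2 -26.   32.2   3.8  -1.   19.5  -6. ]
[0, 1, 2, 3, 4, 5, 6, 7] [482.5 603.3 408.9 244.3  38.1  23.3  25.7 -63.3] 2884.7801350802943
[-56.1  18.7   3.9   4.8   7.7  -2.2 -25.6  34.3   4.3  -0.8  16.8  -6.1]
```

```bash
python3 - <<'E'
s=open('fk.py').read()
a=s.index('def fk');b=s.index('Q=[[')
s=s[:a]+'''def fk(q,L,roll=np.pi/2):
    h,L1,L2,d,y1,y2,y3,a1,a2=L
    M=r('z',-q[0]); p=np.array([0,0,h])+M@[0,y1,0]
    M=M@r('y',q[1]); M=M@r('z',-q[2]); p=p+M@[a1,y2,L1]
    M=M@r('y',q[3]); M=M@r('z',-q[4]); p=p+M@[a2,y3,L2]
    M=M@r('y',q[5]); M=M@r('z',-q[6]+roll); p=p+M@[0,0,d]
    return p,M
'''+s[b:]
open('fk.py','w').write(s)
E
python3 - <<'E'
from fk import *
x0=np.array([360,450,350,170,-20,-20,0,0,0])
for fixed in [(4,6,7,8),(6,7,8),(7,8),(4,8),(4,6,8),(4,6),()]:
    idx=[i for i in range(9) if i not in fixed]
    def f(x):
        L=np.zeros(9);L[idx]=x
        return np.concatenate([fk(q,L)[0]-p for q,p in zip(Q,P)]+[1e-3*(x-x0[idx])])
    z=least_squares(f,x0[idx]); print(idx,np.round(z.x,1),z.cost); print(np.round(z.fun[:12],1))
E
```

```text
[0, 1, 2, 3, 5] [352.  564.  346.9 165.9 -45.1] 42.7270630151168
[ 0.2  4.9 -3.7 -4.5  2.8  4.2  0.1  1.  -1.  -0.1 -0.1  0.5]
[0, 1, 2, 3, 4, 5] [346.9 563.4 344.8 160.2 -18.8 -27.2] 0.015616497380037545
[-0.  -0.1 -0.1  0.1 -0.   0.1 -0.   0.  -0.   0.   0.  -0. ]
[0, 1, 2, 3, 4, 5, 6] [ 3.469e+02  5.634e+02  3.448e+02  1.601e+02 -1.880e+01 -2.690e+01
 -4.000e-01] 0.006603904503573314
[-0. -0.  0. -0. -0.  0.  0. -0. -0. -0.  0.  0.]
[0, 1, 2, 3, 5, 6, 7] [ 3.521e+02  5.641e+02  3.471e+02  1.661e+02 -4.510e+01 -0.000e+00
 -2.000e-01] 42.724684380503085
[ 0.3  4.9 -3.7 -4.5  2.8  4.2  0.   1.  -1.  -0.  -0.1  0.5]
[0, 1, 2, 3, 5, 7] [ 3.521e+02  5.641e+02  3.471e+02  1.661e+02 -4.510e+01 -2.000e-01] 42.724697349572814
[ 0.3  4.9 -3.7 -4.5  2.8  4.2  0.   1.  -1.  -0.  -0.1  0.5]
[0, 1, 2, 3, 5, 7, 8] [ 3.558e+02  5.640e+02  3.482e+02  1.674e+02 -4.500e+01  3.000e-01
  1.800e+00] 42.519197008728945
[ 0.1  5.  -3.8 -4.3  2.7  4.  -0.2  1.1 -1.  -0.1 -0.5  0.8]
[0, 1, 2, 3, 4, 5, 6, 7, 8] [ 3.469e+02  5.634e+02  3.448e+02  1.601e+02 -1.880e+01 -2.690e+01
 -4.000e-01 -0.000e+00  0.000e+00] 0.006603765793109405
[-0.  0.  0. -0. -0.  0. -0. -0. -0. -0.  0.  0.]
```

```bash
python3 - <<'E'
from h import *
crop('w6','w6c',(195,70,435,250),3.3)
crop('w6','w6d',(245,145,325,205),10)
E
```

```text
(no output)
```

View pics/w6c.png

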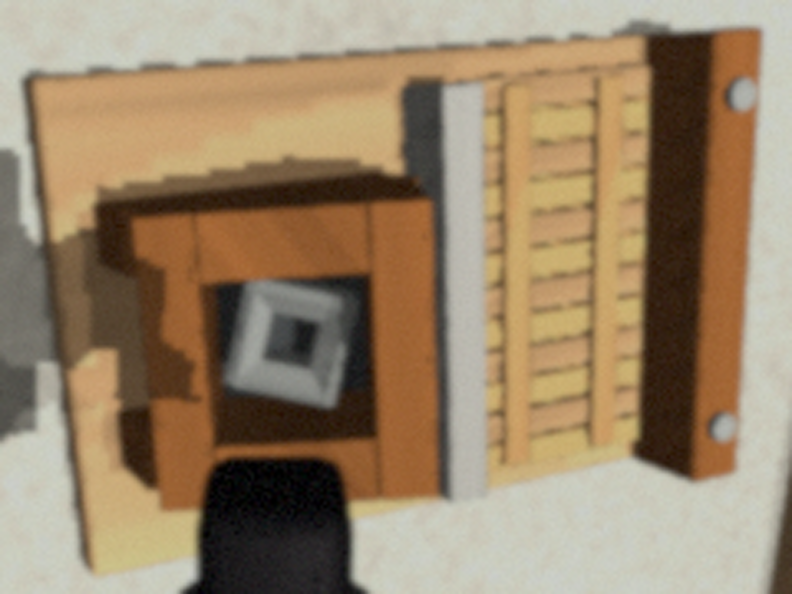

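View pics/w6d.png

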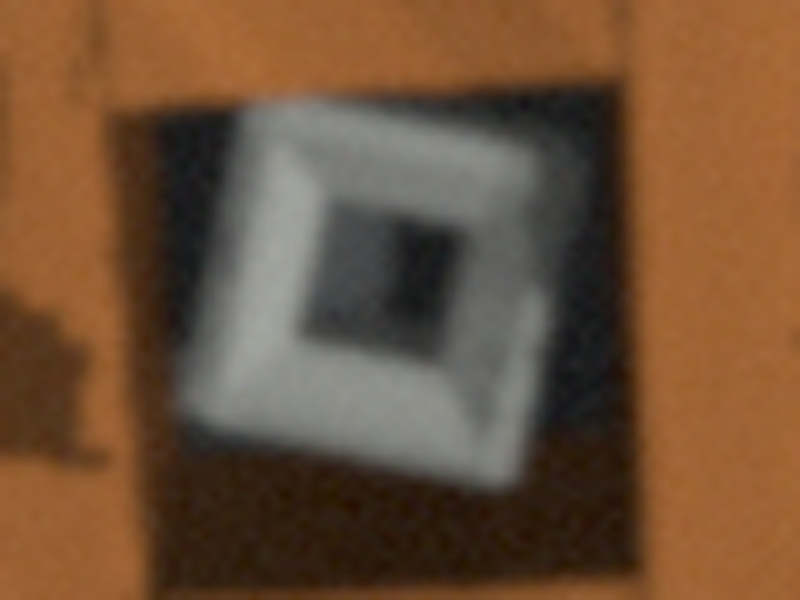

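```bash
cat > press.py <<'E'
from h import *
from scipy.optimize import least_squares
t=np.radians(25); U=np.array([np.cos(t),0,np.sin(t)]); N=np.array([-np.sin(t),0,np.cos(t)]); Y=np.array([0,1.,0]); W=np.array([0,0,75.])
def pts(x,y,yaw,loc): return loc@R.from_euler('z',yaw).as_matrix().T+[x,y,0]
E
python3 - <<'E'
from press import *
import json
c=Cam('w',json.load(open('c6.json')))
A=lambda u,v:(195+u/3.3,70+v/3.3); B=lambda u,v:(245+u/10,145+v/10)
loc=[];uv=[]
for a,b,p in [(-1,1,A(133,217)),(-1,-1,A(163,508)),(1,1,A(433,200)),(1,-1,A(441,497))]: loc.append(W+38*a*U+40*b*Y);uv.append(p)
for a,b,p in [(-1,1,B(105,112)),(1,1,B(622,85)),(1,-1,B(640,575)),(-1,-1,B(150,588))]: loc.append(W+22*a*U+22*b*Y);uv.append(p)
loc+=[np.array([-45,75,14.]),np.array([-45,-75,14.])];uv+=[A(32,75),A(95,572)]
loc=np.array(loc);uv=np.array(uv)
f=lambda x:(c.proj(pts(*x,loc))-uv).ravel()
z=least_squares(f,[627,166,.1]);print(z.x);print(np.round(z.fun.reshape(-1,2),1))
x=z.x
def sock(w):
    th,half,dep=w[0],np.array([15]*4+[7]*4),np.array([20]*4+[26]*4)
    L=[]
    for i,(a,b) in enumerate([(-1,1),(1,1),(1,-1),(-1,-1)]*2):
        e=np.cos(th)*U+np.sin(th)*Y; g=-np.sin(th)*U+np.cos(th)*Y
        L.append(W-dep[i]*N+half[i]*(a*e+b*g)+w[1]*U+w[2]*Y)
    return pts(*x,np.array(L))
su=np.array([B(240,100),B(585,150),B(520,490),B(180,410),B(325,205),B(462,225),B(437,360),B(300,335)])
z2=least_squares(lambda w:(c.proj(sock(w))-su).ravel(),[0,0,0]);print('socket',z2.x);print(np.round(z2.fun.reshape(-1,2),1))
# top cam
tc=Cam('top'); T=lambda u,v:(180+u/5,95+v/5)
loc2=np.array([W+38*U+40*Y,W+38*U-40*Y,W-38*U+40*Y,W-38*U-40*Y,[-45,75,14],[-45,-75,14]]);uv2=np.array([T(110,340),T(282,330),T(130,497),T(297,488),T(75,537),T(370,510)])
z3=least_squares(lambda x:(tc.proj(pts(*x,loc2))-uv2).ravel(),[627,166,.1]);print(z3.x,np.round(z3.fun,1))
E
```

```text
[6.30277072e+02 1.67889853e+02 1.14499674e-01]
[[-0.4 -0.6]
 [-0.6  1. ]
 [ 0.3 -1. ]
 [-0.3  0.1]
 [ 0.3 -0.6]
 [ 0.7 -1. ]
 [ 0.7 -0.1]
 [-0.1  1.2]
 [ 0.2 -0.1]
 [-0.4  2.1]]
socket [-0.24326464 -0.40446027 -0.07877448]
[[ 0.8  0.2]
 [-1.   1.3]
 [-1.  -1.2]
 [ 1.2  0.9]
 [-0.4 -1.4]
 [ 0.8 -0.6]
 [ 0.4  0.4]
 [-0.6  0.2]]
[6.27236859e+02 1.66239207e+02 9.77139568e-02] [-0.2  0.2 -0.2 -0.2 -0.2  0.  -0.1 -0.6 -0.1 -0.2  0.9  0.8]
```

```bash
cat > ik.py <<'E'
from fk import *
LL=np.array([346.9,563.4,344.8,160.1,-18.8,-26.9,-.4,0,0])
t=np.radians(25)
def press_frame(x=629,y=167.2,yaw=.105):
    Rz=R.from_euler('z',yaw).as_matrix()
    return np.array([x,y,0]),Rz
def target(th,tip,**k):   # tip height above floor along normal
    o,Rz=press_frame(**k); U=Rz@[np.cos(t),0,np.sin(t)];N=Rz@[-np.sin(t),0,np.cos(t)];Y=Rz@[0,1,0]
    x=np.cos(th)*U+np.sin(th)*Y; M=np.c_[x,np.cross(-N,x),-N]
    return o+[0,0,75]+N*(-42+tip+271.7),M
def err(q,p,M):
    pp,MM=fk(q,LL); return np.r_[(pp-p)/100,R.from_matrix(M@MM.T).as_rotvec()]
def ik(q0,p,M,w=0.0):
    z=least_squares(lambda q:np.r_[err(q,p,M)*10,w*(q-q0)],np.clip(q0,LO+1e-3,HI-1e-3),bounds=(LO,HI))
    return z.x,np.linalg.norm(err(z.x,p,M))
E
python3 - <<'E'
from ik import *
rng=np.random.default_rng(0)
for k in range(4):
    sols=[]
    for th in (-.243+k*np.pi/2,-.243+k*np.pi/2-1.1):
        p,M=target(th,0); S=[]
        for _ in range(40):
            q,e=ik(LO+(HI-LO)*rng.random(7),p,M)
            if e<1e-4: S.append(np.r_[q,np.min(np.minimum(q-LO,HI-q))])
        S=np.array(S); print(k,round(th,2),len(S)); 
        if len(S): print(np.round(S[np.argsort(-S[:,-1])][:5],2))
E
```

```text
0 -0.24 14
[[-0.26  0.76 -0.23  2.08  1.95  0.3   2.27  0.26]
 [-0.15  0.78 -0.41  2.08  1.83  0.42  2.42  0.24]
 [-0.34  0.75 -0.1   2.09  2.12  0.23  2.09  0.19]
 [-0.34  0.75 -0.1   2.09  2.12  0.23  2.08  0.19]
 [-0.36  0.75 -0.07  2.09  2.17  0.21  2.02  0.17]]
0 -1.34 24
[[ 0.14  0.92 -0.94  2.06  1.73  0.83  1.52  0.5 ]
 [ 0.04  0.86 -0.76  2.07  1.74  0.67  1.47  0.49]
 [-0.08  0.8  -0.54  2.07  1.79  0.51  1.38  0.47]
 [ 0.17  0.96 -1.01  2.06  1.73  0.89  1.55  0.46]
 [-0.1   0.79 -0.5   2.08  1.8   0.48  1.36  0.44]]
1 1.33 25
[[ 0.14  0.93 -0.95  2.06  1.73  0.84 -2.08  0.5 ]
 [ 0.13  0.92 -0.92  2.06  1.73  0.81 -2.09  0.5 ]
 [ 0.12  0.91 -0.9   2.06  1.73  0.79 -2.1   0.5 ]
 [ 0.1   0.9  -0.88  2.06  1.73  0.77 -2.11  0.5 ]
 [ 0.1   0.9  -0.88  2.06  1.73  0.77 -2.11  0.5 ]]
1 0.23 10
[[-0.36  0.75 -0.07  2.09  2.17  0.21  2.5   0.16]
 [-0.66  0.81  0.43  2.1   4.02  0.23  0.58  0.12]
 [-0.59  0.78  0.3   2.1   3.67  0.16  0.95  0.12]
 [-0.67  0.81  0.44  2.1   4.03  0.24  0.57  0.11]
 [-0.45  0.76  0.07  2.09  2.57  0.15  2.09  0.11]]
2 2.9 21
[[ 0.13  0.92 -0.94  2.06
[... 327 characters left out ...]
5 -1.64  0.49]
 [ 0.08  0.88 -0.83  2.07  1.74  0.73 -1.65  0.49]
 [ 0.01  0.84 -0.69  2.07  1.75  0.62 -1.7   0.49]
 [ 0.01  0.84 -0.69  2.07  1.76  0.62 -1.7   0.49]]
3 4.47 25
[[ 0.1   0.9  -0.88  2.06  1.73  0.77  1.03  0.5 ]
 [ 0.1   0.89 -0.86  2.06  1.73  0.76  1.03  0.5 ]
 [ 0.09  0.88 -0.84  2.07  1.74  0.74  1.02  0.49]
 [ 0.08  0.88 -0.82  2.07  1.74  0.73  1.02  0.49]
 [ 0.03  0.85 -0.73  2.07  1.75  0.65  0.99  0.49]]
3 3.37 26
[[ 0.15  0.94 -0.97  2.06  1.73  0.85 -0.04  0.5 ]
 [ 0.06  0.87 -0.79  2.07  1.74  0.7  -0.09  0.49]
 [ 0.02  0.84 -0.71  2.07  1.75  0.63 -0.12  0.49]
 [-0.01  0.83 -0.66  2.07  1.76  0.6  -0.14  0.49]
 [-0.05  0.81 -0.59  2.07  1.77  0.55 -0.16  0.49]]
```

```bash
cat > sim.py <<'E'
from ik import *
def jac(q):
    J=np.zeros((6,7)); p0,M0=fk(q,LL); h=1e-5
    for i in range(7):
        d=q.copy(); d[i]+=h; p,M=fk(d,LL)
        J[:3,i]=(p-p0)/h/1000; J[3:,i]=R.from_matrix(M@M0.T).as_rotvec()/h
    return J
def rowsim(q,rows,n=10,lam=1e-3,null=None,kn=0.0,W=None):
    q=np.array(q,float); p,M=fk(q,LL); tr=[]
    for r_ in rows:
        for i in range(n):
            p=p+np.array(r_[:3])*1000/n; M=R.from_rotvec(np.array(r_[3:])/n).as_matrix()@M
            for _ in range(2):
                pp,MM=fk(q,LL); e=np.r_[(p-pp)/1000,R.from_matrix(M@MM.T).as_rotvec()]
                J=jac(q); Ji=J.T@np.linalg.inv(J@J.T+lam**2*np.eye(6))
                dq=Ji@e
                if null is not None: dq+= (np.eye(7)-np.linalg.pinv(J)@J)@(kn*(null-q))
                q=np.clip(q+dq,LO,HI)
        tr.append(q.copy())
    return q,np.array(tr),np.r_[(p-fk(q,LL)[0]),R.from_matrix(M@fk(q,LL)[1].T).as_rotvec()]
E
python3 - <<'E'
from sim import *
rowsA=[[.035,-.032,.003,0,0,-.118]]*8+[[.006,-.041,0,0,0,-.118]]*8+[[-.002,-.041,0,0,0,-.118]]*7
np.set_printoptions(suppress=True,precision=3)
print('actual',Q[1]); print(rowsim(Q[0],rowsA)[0])
for nm,nl in [('start',np.array(Q[0])),('mid',(LO+HI)/2)]:
  for kn in (.01,.05,.2): print(nm,kn,rowsim(Q[0],rowsA,null=nl,kn=kn)[0])
rowsC=[[.001,-.003,0,.0145,-.1447,0]]*2+[[.001,-.002,-.025,.0145,-.1447,0],[0,0,-.025,0,0,0]]
print('actual',Q[3]); print(rowsim(Q[2],rowsC)[0])
for nm,nl in [('start',np.array(Q[0])),('mid',(LO+HI)/2)]:
  for kn in (.01,.05,.2): print(nm,kn,rowsim(Q[2],rowsC,null=nl,kn=kn)[0])
E
```

```text
actual [0.14950302, 0.68563668, 0.50512957, 1.61301035, -0.38127156, 0.94034313, -0.7311226]
[ 0.145  0.685  0.497  1.615 -0.384  0.941 -0.729]
start 0.01 [ 0.144  0.685  0.498  1.615 -0.385  0.941 -0.728]
start 0.05 [ 0.153  0.682  0.481  1.615 -0.371  0.938 -0.741]
start 0.2 [ 0.157  0.68   0.473  1.615 -0.365  0.937 -0.746]
mid 0.01 [ 0.448  0.635 -0.055  1.598  0.039  0.911 -1.126]
mid 0.05 [ 0.456  0.635 -0.069  1.598  0.05   0.912 -1.135]
mid 0.2 [ 0.46   0.635 -0.076  1.598  0.055  0.912 -1.14 ]
actual [-0.56546271, 0.53727192, 0.22267383, 2.12530828, 0.05024999, 0.09565563, -0.39497183]
[-0.593  0.548  0.239  2.144  0.048  0.044 -0.394]
start 0.01 [-0.594  0.549  0.24   2.144  0.036  0.044 -0.383]
start 0.05 [-0.594  0.549  0.24   2.144  0.025  0.044 -0.371]
start 0.2 [-0.595  0.549  0.241  2.144  0.019  0.043 -0.365]
mid 0.01 [-0.572  0.545  0.206  2.144  0.433  0.049 -0.778]
mid 0.05 [-0.538  0.541  0.154  2.142  0.816  0.069 -1.159]
mid 0.2 [-0.547  0.542  0.167  2.143  0.741  0.063 -1.085]
```

```bash
cat > search.py <<'E'
from sim import *
np.set_printoptions(suppress=True,precision=3)
def tool(head,tx,ty):
    # down tool with heading, then tilted so z axis leans by rotvec
    M=np.c_[[np.cos(head),np.sin(head),0],[np.sin(head),-np.cos(head),0],[0,0,-1]]
    a=np.hypot(tx,ty)
    if a>0: M=R.from_rotvec(np.array([-ty,-tx,0.])*-1*-1 if False else np.array([ty,-tx,0.])).as_matrix()@M
    return M  # z axis leans toward (tx,ty)
def seg(p0,M0,p1,M1):
    rv=R.from_matrix(M1@M0.T).as_rotvec(); n=int(np.ceil(max(np.linalg.norm(rv)/.145,np.abs(p1-p0).max()/45,1)))
    return [np.r_[(p1-p0)/1000/n,rv/n]]*n
def run(q,wps,n=4):
    p,M=fk(q,LL); allq=[];err=0
    for p1,M1 in wps:
        rows=seg(p,M,p1,M1); q,tr,e=rowsim(q,rows,n=n); allq.append(tr)
        err=max(err,np.abs(e[:3]).max()/10+np.abs(e[3:]).max()*10); p,M=fk(q,LL)
        if err>1: break
    return q,np.vstack(allq),err
E
cat > s1.py <<'E'
from search import *
import sys
q0=np.array(Q[3]); rng=np.random.default_rng(int(sys.argv[1]))
best=[]
for it in range(150):
    k=rng.choice([2,3]); th=-.243+k*np.pi/2
    ps,Ms=target(th,62); pi,Mi=target(th,0); pe,Me=target(th-1.1,0)
    a=rng.uniform(-np.pi,np.pi); m=rng.uniform(.1,.7)
    pm=np.array([rng.uniform(430,560),rng.uniform(0,250),rng.uniform(400,460)]); hm=rng.uniform(1.2,th+.3)
    Mm=tool(hm,m*np.cos(a),m*np.sin(a))
    q,tr,e=run(q0,[(pm,Mm),(ps,Ms),(pi,Mi),(pe,Me)],n=2)
    mg=np.min(np.minimum(tr-LO,HI-tr))
    if e<.1: best.append((mg,k,pm.round(),hm,m*np.cos(a),m*np.sin(a),q))
best.sort(key=lambda b:-b[0])
for b in best[:4]: print(b)
E
for i in 1 2 3 4 5 6; do timeout 500 python3 s1.py $i & done; wait; nproc
```

```text
(np.float64(0.25257409071051623), np.int64(3), array([513.,  90., 442.]), 1.510237370085403, np.float64(-0.2316280898926672), np.float64(0.08518639520808935), array([-0.041,  0.813, -0.603,  2.072,  1.772,  0.554, -0.161]))
(np.float64(0.23822927999772112), np.int64(3), array([461.,  43., 435.]), 1.9249495277053699, np.float64(-0.641910881732129), np.float64(-0.054546336772911645), array([ 0.024,  0.845, -0.72 ,  2.069,  1.75 ,  0.643, -0.116]))
(np.float64(0.23147670560264502), np.int64(3), array([538., 128., 403.]), 1.954659784036334, np.float64(-0.18996443550580844), np.float64(0.07603871045791241), array([-0.027,  0.82 , -0.629,  2.071,  1.767,  0.573, -0.15 ]))
(np.float64(0.22652837708392962), np.int64(3), array([514.,  48., 425.]), 2.18423689128438, np.float64(-0.45742988446279126), np.float64(-0.46157086343077014), array([-0.036,  0.816, -0.613,  2.072,  1.77 ,  0.561, -0.157]))
(np.float64(0.22972758678543811), np.int64(3), array([560., 238., 440.]), 2.2897779796287083, np.float64(-0.6300257737748619), np.float64(0.03916659911708346), array([ 0.047,  0.858, -0.764,  2.067,  
[... 3600 characters left out ...]
,  1.761,  0.592, -0.141]))
(np.float64(0.23977796221674172), np.int64(3), array([431.,  81., 458.]), 2.0058731290094087, np.float64(-0.5391818089230994), np.float64(-0.23481369049937612), array([-0.017,  0.824, -0.645,  2.071,  1.763,  0.585, -0.144]))
(np.float64(0.2115685417351584), np.int64(3), array([552.,  60., 458.]), 2.028364552680398, np.float64(-0.03702671031075136), np.float64(0.146324647067821), array([-0.02 ,  0.823, -0.64 ,  2.071,  1.764,  0.582, -0.146]))
(np.float64(0.1990396536348393), np.int64(3), array([501., 226., 429.]), 2.736608669823994, np.float64(-0.2844731056065382), np.float64(-0.5542387423521011), array([-0.036,  0.816, -0.612,  2.072,  1.77 ,  0.561, -0.157]))
4
```

```bash
cat > s2.py <<'E'
from search import *
q0=np.array(Q[3]); th=-.243+3*np.pi/2
ps,Ms=target(th,62)
def show(q,tr):
    d=np.abs(np.diff(np.vstack([q,tr]),axis=0)); print('max dq/row',d.max(0),'margin',np.min(np.minimum(tr-LO,HI-tr)))
    for x in tr:
        p,M=fk(x,LL); tip=p+M[:,2]*271.7; print(np.round(p),np.round(M[:,2],2),'tip',np.round(tip),x)
pm=np.array([500,90,442.]); Mm=tool(1.51,-.23,.085)
p,M=fk(q0,LL)
r1=seg(p,M,pm,Mm); print(len(r1),r1[0])
q1,tr1,e=rowsim(q0,r1); show(q0,tr1)
p,M=fk(q1,LL); r2=seg(p,M,ps,Ms); print(len(r2),r2[0]); q2,tr2,e=rowsim(q1,r2); show(q1,tr2); print(e)
E
python3 s2.py
```

```text
5 [ 0.002 -0.011  0.011  0.011  0.129 -0.018]
max dq/row [0.117 0.024 0.116 0.07  0.049 0.201 0.052] margin 0.2567473123306435
[493. 135. 396.] [ 0.28  0.04 -0.96] tip [568. 147. 136.] [-0.448  0.514  0.106  2.055  0.021  0.297 -0.354]
[494. 124. 408.] [ 0.15  0.05 -0.99] tip [536. 137. 140.] [-0.359  0.506  0.033  1.985 -0.028  0.49  -0.303]
[496. 113. 419.] [ 0.02  0.06 -1.  ] tip [503. 129. 148.] [-0.295  0.509 -0.005  1.916 -0.074  0.677 -0.26 ]
[498. 101. 431.] [-0.1   0.07 -0.99] tip [470. 120. 161.] [-0.247  0.519 -0.023  1.848 -0.111  0.858 -0.23 ]
[500.  90. 442.] [-0.23  0.08 -0.97] tip [438. 113. 178.] [-0.209  0.534 -0.029  1.783 -0.14   1.034 -0.211]
22 [ 0.     0.003 -0.005 -0.014 -0.011  0.139]
max dq/row [0.019 0.01  0.02  0.022 0.143 0.051 0.079] margin 0.24497787367476723
[500.  93. 437.] [-0.23  0.04 -0.97] tip [439. 103. 173.] [-0.215  0.542 -0.049  1.783 -0.082  1.03  -0.133]
[501.  96. 433.] [-0.22 -0.01 -0.98] tip [441.  94. 167.] [-0.221  0.548 -0.069  1.786 -0.022  1.021 -0.055]
[501.  99. 428.] [-0.2  -0.05 -0.98] tip [446.  85. 162.] [-0.227  0.554 -0.089  
[... 1424 characters left out ...]
0.946  0.561  0.85 ]
[505. 140. 363.] [ 0.33 -0.16 -0.93] tip [594.  97. 110.] [-0.286  0.598 -0.249  2.043  1.037  0.511  0.894]
[505. 143. 358.] [ 0.36 -0.12 -0.93] tip [602. 109. 106.] [-0.287  0.603 -0.245  2.062  1.134  0.46   0.933]
[506. 146. 353.] [ 0.38 -0.09 -0.92] tip [609. 122. 103.] [-0.289  0.608 -0.239  2.08   1.24   0.409  0.964]
[506. 148. 349.] [ 0.4  -0.04 -0.92] tip [615. 136. 100.] [-0.288  0.614 -0.232  2.096  1.358  0.359  0.984]
[506. 151. 344.] [ 0.41 -0.   -0.91] tip [618. 151.  97.] [-0.282  0.622 -0.232  2.109  1.492  0.315  0.991]
[506. 154. 339.] [ 0.42  0.04 -0.91] tip [621. 166.  93.] [-0.262  0.632 -0.251  2.119  1.635  0.285  0.992]
[ 0.  0.  0. -0.  0. -0.]
```

```bash
sed -i 's/target(th,62)/target(th,82)/' s2.py; python3 s2.py | grep -v '^\[...\.' | cat; python3 s2.py | tail -4;  python3 - <<'E'
exec(open('s2.py').read().split("p,M=fk(q0,LL)")[0])
p,M=fk(q0,LL); print((seg(p,M,pm,Mm)[0]*1e4).round())
r2=seg(pm,Mm,ps,Ms); print((r2[0]*1e4).round(),len(r2))
E
```

```text
5 [ 0.002 -0.011  0.011  0.011  0.129 -0.018]
max dq/row [0.117 0.024 0.116 0.07  0.049 0.201 0.052] margin 0.2567473123306435
22 [-0.     0.003 -0.004 -0.014 -0.011  0.139]
max dq/row [0.011 0.007 0.02  0.023 0.117 0.049 0.078] margin 0.25886187499023083
[-0. -0. -0.  0. -0. -0.]
[498. 148. 365.] [ 0.4  -0.04 -0.92] tip [607. 136. 117.] [-0.264  0.58  -0.276  2.1    1.284  0.389  1.056]
[498. 151. 361.] [ 0.41 -0.   -0.91] tip [610. 150. 114.] [-0.258  0.585 -0.276  2.114  1.392  0.342  1.088]
[498. 153. 357.] [ 0.42  0.04 -0.91] tip [612. 165. 111.] [-0.247  0.592 -0.281  2.125  1.509  0.299  1.113]
[-0. -0. -0.  0. -0. -0.]
[  19. -113.  114.  109. 1290. -180.]
[  -1.   29.  -38. -144. -107. 1394.] 22
```

```bash
python3 -m jog '[[[1,0.002,-0.011,0.0115,0.011,0.129,-0.018],[1,0.002,-0.011,0.0115,0.011,0.129,-0.018],[1,0.002,-0.011,0.0115,0.011,0.129,-0.018],[1,0.002,-0.011,0.0115,0.011,0.129,-0.018],[1,0.002,-0.011,0.0115,0.011,0.129,-0.018],[1,0,0,0,0,0,0],[1,0,0,0,0,0,0]]]'
python3 - <<'E'
from search import *
from bench import get_obs
o=get_obs(); print(o['qpos'],o['eef_pos'])
p=np.array(o['eef_pos']);M=q2m(o['orientation']);print(fk(o['qpos'],LL)[0]-p,M[:,2],M[:,0])
ps,Ms=target(-.243+1.5*np.pi,82); r=seg(p,M,ps,Ms); print(len(r),(r[0]*1e4).round())
E
```

```text
time: 8.15
eef_pos: [500.4, 91.8, 441.3]
orientation: [-0.109, 0.723, 0.68, -0.053]
force: [-0.4, -0.8, -1.9]
opening: 0.174
[-0.188  0.536 -0.067  1.782 -0.121  1.029 -0.236] [500.374  91.754 441.27 ]
[ 0.002 -0.049 -0.023] [-0.225  0.084 -0.971] [0.068 0.995 0.071]
22 [  -1.   28.  -38. -146. -108. 1394.]
```

```bash
python3 -m jog '[[[1,0,0.0028,-0.0038,-0.0146,-0.0108,0.1394],[1,0,0.0028,-0.0038,-0.0146,-0.0108,0.1394],[1,0,0.0028,-0.0038,-0.0146,-0.0108,0.1394],[1,0,0.0028,-0.0038,-0.0146,-0.0108,0.1394],[1,0,0.0028,-0.0038,-0.0146,-0.0108,0.1394],[1,0,0.0028,-0.0038,-0.0146,-0.0108,0.1394],[1,0,0.0028,-0.0038,-0.0146,-0.0108,0.1394],[1,0,0.0028,-0.0038,-0.0146,-0.0108,0.1394],[1,0,0.0028,-0.0038,-0.0146,-0.0108,0.1394],[1,0,0.0028,-0.0038,-0.0146,-0.0108,0.1394],[1,0,0.0028,-0.0038,-0.0146,-0.0108,0.1394]]]'
python3 -m jog '[[[1,0,0.0028,-0.0038,-0.0146,-0.0108,0.1394],[1,0,0.0028,-0.0038,-0.0146,-0.0108,0.1394],[1,0,0.0028,-0.0038,-0.0146,-0.0108,0.1394],[1,0,0.0028,-0.0038,-0.0146,-0.0108,0.1394],[1,0,0.0028,-0.0038,-0.0146,-0.0108,0.1394],[1,0,0.0028,-0.0038,-0.0146,-0.0108,0.1394],[1,0,0.0028,-0.0038,-0.0146,-0.0108,0.1394],[1,0,0.0028,-0.0038,-0.0146,-0.0108,0.1394],[1,0,0.0028,-0.0038,-0.0146,-0.0108,0.1394],[1,0,0.0028,-0.0038,-0.0146,-0.0108,0.1394],[1,0,0.0028,-0.0038,-0.0146,-0.0108,0.1394],[1,0,0,0,0,0,0]]]'
python3 -m jog '[[[1,0,0,0,0,0,0],[1,0,0,0,0,0,0]]]'
python3 - <<'E'
from search import *
from h import *
import json
o=get_obs(); print(o['qpos'],o['eef_pos']);c=calibration('wrist'); json.dump({k:np.array(v).tolist() for k,v in c.items()},open('c7.json','w'))
json.dump(dict(p=list(map(float,o['eef_pos'])),q=list(map(float,o['orientation']))),open('o7.json','w'))
p=np.array(o['eef_pos']);M=q2m(o['orientation'])
ps,Ms=target(-.243+1.5*np.pi,82); print(ps-p,R.from_matrix(Ms@M.T).as_rotvec())
snap('wrist','w7'); snap('scene','s7');crop('s7','s7c',(270,160,400,350),4)
E
```

```text
time: 9.25
eef_pos: [498.9, 124.4, 399.0]
orientation: [0.049, 0.052, 0.99, -0.125]
force: [0.9, -1.1, -1.1]
opening: 0.172
time: 10.45
eef_pos: [498.1, 154.6, 357.0]
orientation: [0.179, -0.643, 0.734, -0.123]
force: [-0.1, -0.4, -2.0]
opening: 0.176
time: 10.65
eef_pos: [499.5, 153.9, 357.8]
orientation: [0.179, -0.641, 0.736, -0.125]
force: [-0.5, 0.2, -0.9]
opening: 0.169
[-0.225  0.596 -0.314  2.121  1.519  0.319  1.106] [499.543 153.867 357.834]
[-1.548 -0.473 -0.337] [-0.001  0.005 -0.   ]
```

View pics/w7.png

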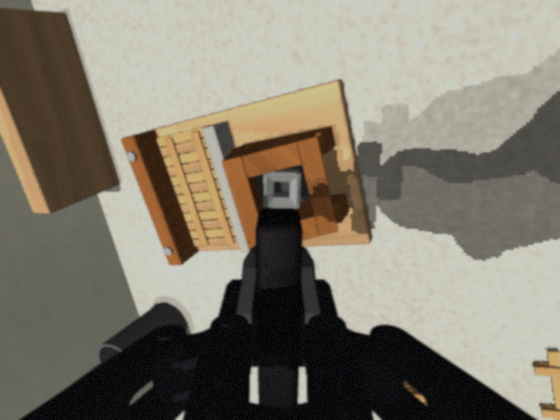

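View pics/s7c.png

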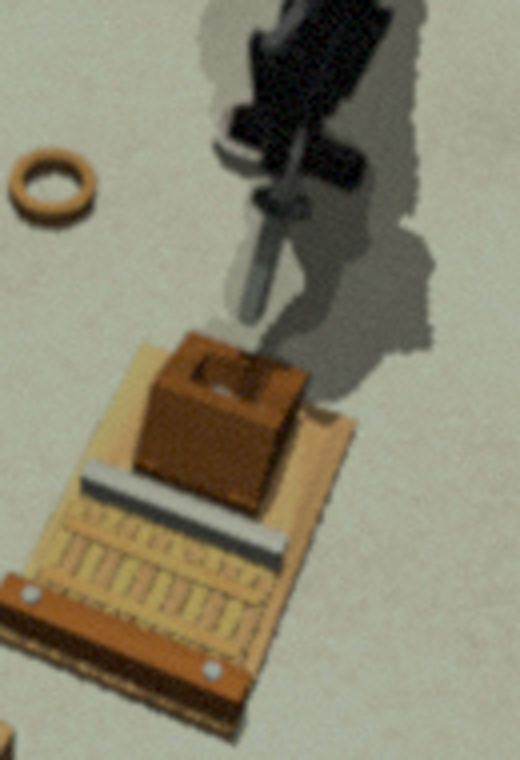

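```bash
python3 - <<'E'
from h import *
crop('w7','w7d',(220,120,360,225),5.7)
E
```

View pics/w7d.png

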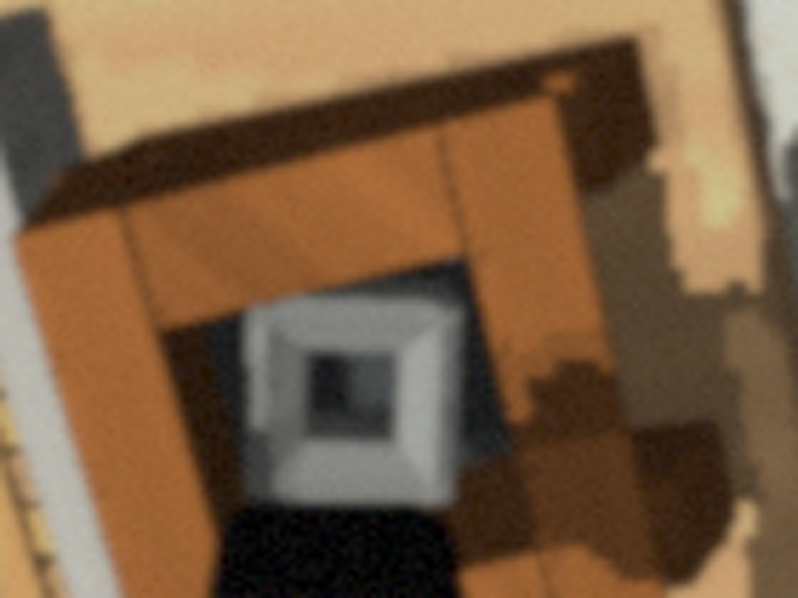

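```bash
python3 - <<'E'
from press import *
import json
c=Cam('w',json.load(open('c7.json')));o=json.load(open('o7.json'))
D=lambda u,v:(220+u/5.7,120+v/5.7)
def model(x):
    px,py,yaw,th=x
    L=[W+38*U-40*Y,W-38*U-40*Y,W+22*U-22*Y,W-22*U-22*Y]
    e=np.cos(th)*U+np.sin(th)*Y; g=-np.sin(th)*U+np.cos(th)*Y
    # image left=+x=+e ; up=-y=-g (th small neg)
    for dep,h in ((20,15),(26,7)):
        for a,b in [(1,-1),(-1,-1),(-1,1),(1,1)]: L.append(W-dep*N+h*(a*e+b*g))
    return pts(px,py,yaw,np.array(L))
uv=np.array([D(18,238),D(555,97),D(160,330),D(465,260),D(246,300),D(465,305),D(452,500),D(245,500),D(308,352),D(395,352),D(393,440),D(308,438)])
z=least_squares(lambda x:(c.proj(model(x))-uv).ravel(),[629,167,.1,-.24]);print(z.x,np.round(z.fun.reshape(-1,2),1))
p=np.array(o['p']);M=q2m(o['q']);x=z.x
Rz=R.from_euler('z',x[2]).as_matrix(); fl=np.array([x[0],x[1],0])+Rz@(W-42*N)
tip=p+M[:,2]*271.7; n=Rz@N; d=tip-fl; print('floor',fl,'tip',tip,'along n',d@n,'lateral',d-n*(d@n),'U,Y',d@(Rz@U),d@(Rz@Y)); print('axis err U,Y',-M[:,2]@(Rz@U),-M[:,2]@(Rz@Y))
e=Rz@(np.cos(x[3])*U+np.sin(x[3])*Y); print('roll', np.arctan2(np.dot(np.cross(-e,M[:,1]),n),-e@M[:,1])) 
print('head x,y of toolx in socket', M[:,0]@e, M[:,0]@np.cross(n,e))
E
```

```text
[ 6.29024868e+02  1.67963692e+02  1.08111350e-01 -2.64701538e-01] [[-1.7 -0.8]
 [ 0.7 -0.4]
 [-0.3  0.3]
 [ 1.1 -0.9]
 [ 0.9  0.9]
 [-1.5  0.7]
 [-0.6  0.7]
 [ 0.9  0.1]
 [-0.4 -0.4]
 [ 0.7 -0.1]
 [ 0.6  0.2]
 [-0.6  0.2]]
floor [646.67120472 169.87892857  36.93507294] tip [614.87233098 166.22647096 112.13580841] along n 81.6818919413804 lateral [2.51984436 0.07230843 1.17180074] U,Y 2.7727167577207164 -0.20000712892726322
axis err U,Y -0.004731708898641729 0.0005778963298029396
roll 0.01863053349449495
head x,y of toolx in socket 0.018632252755057827 -0.999826229173511
```

```bash
python3 -m jog '[[[1,-0.0025,0,-0.0012,0,0.005,0],[1,0.0063,0.0007,-0.0136,0,0,0],[1,0.0063,0.0007,-0.0136,0,0,0],[1,0.0063,0.0007,-0.0136,0,0,0],[1,0.0042,0.0005,-0.0091,0,0,0],[1,0,0,0,0,0,0],[1,0,0,0,0,0,0]]]' 100
cat > st.py <<'E'
from press import *
o=get_obs();p=np.array(o['eef_pos']);M=q2m(o['orientation']);x=[629.02,167.96,.108,-.265]
Rz=R.from_euler('z',x[2]).as_matrix(); fl=np.array([x[0],x[1],0])+Rz@(W-42*N)
tip=p+M[:,2]*271.7; n=Rz@N; d=tip-fl; u=Rz@U;y=Rz@Y
e=np.arctan2(M[:,0]@y,M[:,0]@u)
print('t',o['time'],'tip n,u,y',d@n,d@u,d@y,'axis err',-M[:,2]@u,-M[:,2]@y,'heading',e,'rel',e+np.pi/2-x[3]); F=np.array(o['force']);print('F n,u,y',F@n,F@u,F@y,'T',np.array(o['wrist_torque'])@n,'q',np.round(o['qpos'],2),o['opening'])
E
python3 st.py
```

```text
time: 11.45
eef_pos: [520.4, 156.0, 306.6]
orientation: [0.177, -0.641, 0.736, -0.124]
force: [0.6, -0.4, -2.6]
opening: 0.169
t 11.45 tip n,u,y 26.394285186527433 -1.3032757251559162 -0.29743285386033674 axis err 0.00040584411863311645 0.00040824135306099575 heading -1.8160294139733015 rel 0.01976691282159504
F n,u,y -2.5730355381251884 -0.5766712376915003 -0.49872818706449923 T 0.015399762642538058 q [-0.19  0.72 -0.36  2.1   1.78  0.37  0.88] 0.1694897964254149
```

```bash
python3 -m jog '[[[1,0.0035,0.0003,-0.005,0,0,0],[1,0.0025,0.0003,-0.0054,0,0,0],[1,0,0,0,0,0,0]]]'; python3 st.py;  python3 -m jog '[[[1,0.0021,0.0002,-0.0045,0,0,0],[1,0,0,0,0,0,0]]]'; python3 st.py
```

```text
time: 11.75
eef_pos: [526.8, 156.5, 295.7]
orientation: [0.177, -0.641, 0.736, -0.124]
force: [-0.7, 0.2, -1.1]
opening: 0.17
t 11.75 tip n,u,y 13.833260342281342 0.04340079056587332 -0.6193821893249302 axis err 6.426520445409936e-05 0.0008530432023102794 heading -1.8159310307879097 rel 0.019865296006986832
F n,u,y -0.7180180081899887 -1.0387695541562345 0.31606319731213717 T 0.0054497486506424 q [-0.18  0.74 -0.37  2.09  1.81  0.38  0.85] 0.1696472232506479
time: 11.95
eef_pos: [528.8, 156.5, 291.3]
orientation: [0.177, -0.641, 0.736, -0.124]
force: [-0.4, -0.4, -1.5]
opening: 0.17
t 11.95 tip n,u,y 8.95926994784207 -0.05861899986280092 -0.904310490861261 axis err 0.00011985551811201812 0.0012027396572729292 heading -1.8159153777561183 rel 0.01988094903877824
F n,u,y -1.1866954172826587 -0.9913233692571337 -0.3361899722912422 T -0.009423735455259897 q [-0.18  0.75 -0.37  2.09  1.83  0.39  0.84] 0.1697166444658048
```

```bash
python3 -m jog '[[[1,0.0017,0.0007,-0.0036,0,0,0],[1,0,0,0,0,0,0]]]'; python3 st.py;  python3 -m jog '[[[1,0.0013,0.0002,-0.0027,0,0,0],[1,0,0,0,0,0,0]]]'; python3 st.py
python3 - <<'E'
from h import *
snap('wrist','w8'); snap('scene','s8');crop('s8','s8c',(270,160,400,350),4)
E
```

```text
time: 12.15
eef_pos: [530.6, 157.0, 287.6]
orientation: [0.177, -0.641, 0.736, -0.124]
force: [-0.3, -0.2, -2.5]
opening: 0.164
t 12.15 tip n,u,y 4.855856498179518 0.054095829820389796 -0.7614154768046918 axis err 0.00010512117916438648 0.0018172131234895008 heading -1.8162409904428798 rel 0.019555336352016783
F n,u,y -2.1480696516862596 -1.304867688421471 -0.1288792509869444 T -0.008057856781943797 q [-0.18  0.76 -0.37  2.08  1.83  0.39  0.83] 0.16372980384843525
time: 12.35
eef_pos: [531.8, 157.3, 285.0]
orientation: [0.177, -0.641, 0.736, -0.124]
force: [0.9, -1.1, -2.7]
opening: 0.17
t 12.35 tip n,u,y 1.9876165066242522 0.15220141596245493 -0.601333187952789 axis err -9.031875733731444e-06 0.0016209147895157692 heading -1.816090470666903 rel 0.019705856127993582
F n,u,y -2.764982053775207 -0.43026828401193806 -1.219443445615416 T 0.05300418286695775 q [-0.17  0.77 -0.38  2.08  1.84  0.4   0.83] 0.17028096577403318
```

View pics/s8c.png

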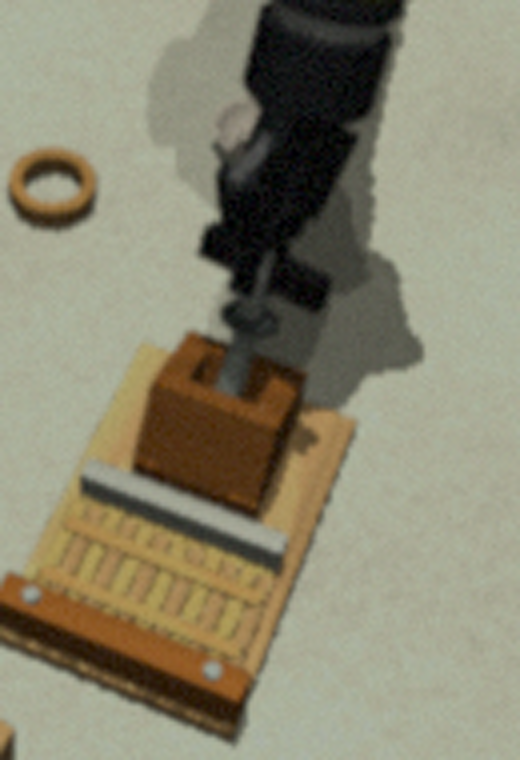

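View pics/w8.png

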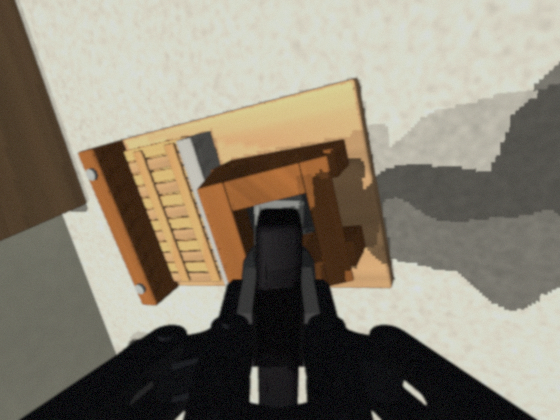

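```bash
python3 -m jog '[[[1,0.0008,0.0003,-0.0018,0,0,0],[1,0,0,0,0,0,0]]]'; python3 st.py;  python3 -m jog '[[[1,0.0006,0.0001,-0.0014,0,0,0],[1,0,0,0,0,0,0]]]'; python3 st.py
```

```text
time: 12.65
eef_pos: [532.5, 157.6, 283.4]
orientation: [0.177, -0.641, 0.736, -0.125]
force: [-0.0, -3.2, -2.5]
opening: 0.169
t 12.65 tip n,u,y 0.2230074736398202 0.1942666627254522 -0.4025579432127345 axis err -0.00021291400091355854 0.001709599188492681 heading -1.8160244810643087 rel 0.019771845730587878
F n,u,y -2.1168940337110294 -1.404403383930409 -3.218233846767754 T -0.007400690949472492 q [-0.17  0.77 -0.38  2.08  1.85  0.4   0.83] 0.16919030352411174
time: 12.85
eef_pos: [532.9, 157.7, 282.4]
orientation: [0.177, -0.641, 0.736, -0.125]
force: [-3.2, -3.8, 1.7]
opening: 0.168
t 12.85 tip n,u,y -0.8628194726103786 0.2429103987904687 -0.2753755877079854 axis err -0.0005950657608373779 0.001601739697368195 heading -1.8158846237352688 rel 0.01991170305962775
F n,u,y 3.0996681858153226 -2.5211087676735566 -3.449829601594963 T -0.044645370072755784 q [-0.17  0.77 -0.38  2.08  1.85  0.4   0.82] 0.16839084216855077
```

```bash
python3 -m jog '[[[1,-0.0003,0,0.0006,0.0504,0.0055,-0.1088],[1,0,0,0,0.0504,0.0055,-0.1088],[1,0,0,0,0.0504,0.0055,-0.1088],[1,0,0,0,0,0,0]]]'; python3 st.py
```

```text
time: 13.25
eef_pos: [532.6, 157.3, 282.5]
orientation: [0.196, -0.499, 0.839, -0.091]
force: [-2.0, -3.7, -0.6]
opening: 0.167
t 13.25 tip n,u,y -0.6502266120859241 -0.43286229809370397 -0.7640074634959151 axis err 0.000874257720494782 0.002035224624561577 heading -2.1768311095382296 rel -0.341034782743333
F n,u,y 0.41912007574090404 -2.4248599806031756 -3.4238835901103566 T 0.04369010293084746 q [-0.12  0.79 -0.47  2.07  1.81  0.46  0.52] 0.1669491892804903
```

```bash
python3 -m jog '[[[1,0,0,0,0.0504,0.0055,-0.1088],[1,0,0,0,0.0504,0.0055,-0.1088],[1,0,0,0,0.0504,0.0055,-0.1088],[1,0,0,0,0,0,0]]]'; python3 st.py
```

```text
time: 13.65
eef_pos: [532.4, 157.5, 282.4]
orientation: [0.209, -0.342, 0.915, -0.054]
force: [-2.3, -4.3, -1.0]
opening: 0.171
t 13.65 tip n,u,y -0.6523252285495587 -0.8737849879761715 -0.3630871480934927 axis err 0.0017604976369549861 0.0015299238640018463 heading -2.534166881201128 rel -0.6983705544062314
F n,u,y 0.24744861575258728 -2.8785127634124468 -4.004689848430252 T 0.09979901688383531 q [-0.07  0.8  -0.55  2.07  1.78  0.52  0.2 ] 0.17108660064297954
```

```bash
python3 -m jog '[[[1,0,0,0,0.0504,0.0055,-0.1088],[1,0,0,0,0.0504,0.0055,-0.1088],[1,0,0,0,0,0,0]]]'; python3 st.py;python3 -m jog '[[[1,0,0,0,0.0336,0.0037,-0.0725],[1,0,0,0,0,0,0]]]'; python3 st.py
```

```text
time: 13.95
eef_pos: [532.4, 157.8, 282.4]
orientation: [0.214, -0.231, 0.949, -0.029]
force: [-2.6, -3.7, -1.4]
opening: 0.169
t 13.95 tip n,u,y -0.6480650294865082 -1.0142484919521415 0.028700602668176724 axis err 0.0021328949236679618 0.0009885269704259935 heading -2.772411526716474 rel -0.9366151999215774
F n,u,y 0.013076151455431282 -3.2838212309479493 -3.356606073200314 T 0.061552456216568845 q [-0.04  0.81 -0.6   2.07  1.77  0.55 -0.02] 0.16865705336969758
time: 14.15
eef_pos: [532.3, 157.9, 282.4]
orientation: [0.214, -0.193, 0.957, -0.02]
force: [-2.4, -4.2, -2.3]
opening: 0.168
t 14.15 tip n,u,y -0.6331219740881258 -1.0237850841200218 0.1639125873664572 axis err 0.002196366489671384 0.0008503670699466965 heading -2.8511007470024974 rel -1.0153044202076007
F n,u,y -0.897421855553815 -3.496731001178483 -3.889915091590628 T 0.05170089290639667 q [-0.04  0.82 -0.62  2.07  1.77  0.56 -0.09] 0.16775298230314098
```

Continue until the torque rises at the stop.

```bash
for i in 1; do python3 -m jog '[[[1,0,0,0,0.0252,0.0028,-0.0544],[1,0,0,0,0,0,0]]]'; python3 st.py; done; python3 -m jog '[[[1,0,0,0,0.0252,0.0028,-0.0544],[1,0,0,0,0,0,0]]]'; python3 st.py
```

```text
time: 14.35
eef_pos: [532.4, 158.0, 282.4]
orientation: [0.215, -0.164, 0.963, -0.013]
force: [-3.0, -2.8, -2.8]
opening: 0.171
t 14.35 tip n,u,y -0.6215454203156578 -1.006346830400707 0.3114699818972891 axis err 0.0022328500198341415 0.0006625280232392765 heading -2.911260216312017 rel -1.0754638895171205
F n,u,y -1.122864173539587 -4.107736672966784 -2.49994788870658 T 0.10173533398990538 q [-0.03  0.82 -0.63  2.07  1.76  0.57 -0.14] 0.1707694653893313
time: 14.55
eef_pos: [532.4, 158.0, 282.5]
orientation: [0.215, -0.135, 0.967, -0.007]
force: [-2.7, -4.3, -4.0]
opening: 0.17
t 14.55 tip n,u,y -0.6144503183574949 -1.0007004360847278 0.3786605493876683 axis err 0.002242314243777908 0.0005121113726526377 heading -2.9715564288018994 rel -1.1357601020070027
F n,u,y -2.3434056805696595 -4.5525449960196 -4.017979301905267 T 0.25866875367747505 q [-0.02  0.82 -0.64  2.07  1.76  0.58 -0.2 ] 0.16994045910406003
```

```bash
python3 -m jog '[[[1,0,0,0,0.0252,0.0028,-0.0544],[1,0,0,0,0,0,0]]]'; python3 st.py; python3 -m jog '[[[1,0,0,0,0.0168,0.0018,-0.0363],[1,0,0,0,0,0,0]]]'; python3 st.py; python3 - <<'E'
from h import *
snap('wrist','w9'); snap('top','t9'); crop('t9','t9c',(180,95,265,210),5)
E
```

```text
time: 14.75
eef_pos: [532.4, 158.1, 282.5]
orientation: [0.215, -0.106, 0.971, -0.0]
force: [-3.1, -3.8, -4.3]
opening: 0.17
t 14.75 tip n,u,y -0.5881845851814749 -0.9159178407868311 0.477262786789365 axis err 0.00217141784725414 0.00035900924432510244 heading -3.031908928890643 rel -1.1961126020957464
F n,u,y -2.4382130808875684 -5.019499947060287 -3.478170872608641 T 0.26296898224343673 q [-0.02  0.83 -0.65  2.07  1.76  0.59 -0.26] 0.16997973519700127
time: 14.95
eef_pos: [532.4, 158.1, 282.5]
orientation: [0.215, -0.087, 0.973, 0.004]
force: [-3.8, -4.0, -4.9]
opening: 0.171
t 14.95 tip n,u,y -0.5807309499381728 -0.8635361497688411 0.5827965957711011 axis err 0.002089122614629953 0.00016368369475170175 heading -3.071913339777705 rel -1.2361170129828083
F n,u,y -2.6582405709669614 -5.878520874247546 -3.5435744587846325 T 0.47649294884214743 q [-0.01  0.83 -0.66  2.07  1.76  0.59 -0.29] 0.17132927541341836
```

View pics/w9.png

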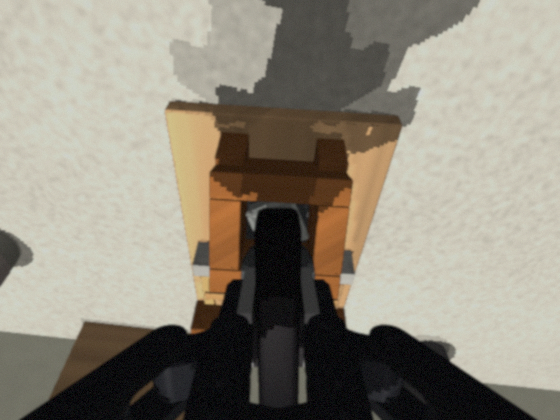

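```bash
python3 -m jog '[[[1,0,0,0,0.0252,0.0028,-0.0544],[1,0,0,0,0,0,0]]]'; python3 st.py; python3 -m jog '[[[1,0,0,0,0.0168,0.0018,-0.0363],[1,0,0,0,0,0,0],[1,0,0,0,0,0,0]]]'; python3 st.py; python3 - <<'E'
from h import *
crop('w9','w9c',(200,150,360,300),5)
crop('t9','t9c',(180,95,265,210),5)
E
```

```text
time: 15.25
eef_pos: [532.5, 158.2, 282.6]
orientation: [0.215, -0.056, 0.975, 0.011]
force: [-3.1, -3.1, -5.1]
opening: 0.172
t 15.25 tip n,u,y -0.5655845485207357 -0.8254496870806124 0.6650761926020864 axis err 0.002139234260375479 -2.5904821245300878e-05 heading -3.133967022500791 rel -1.2981706957058945
F n,u,y -3.204372911814093 -5.2141412296475 -2.7230772649719373 T 0.41047697434685343 q [-0.01  0.83 -0.67  2.07  1.76  0.6  -0.35] 0.17153821669664104
time: 15.55
eef_pos: [532.5, 158.2, 282.6]
orientation: [0.215, -0.037, 0.976, 0.015]
force: [-4.5, -3.4, -5.6]
opening: 0.171
t 15.55 tip n,u,y -0.550882864130549 -0.7713007212313863 0.7044518792683497 axis err 0.0021217891819995506 -0.00010937714567747614 heading 3.109360930029416 rel 4.945157256824312
F n,u,y -3.0502949984619834 -6.820002850918196 -2.909094835711588 T 0.41127178901102485 q [-0.    0.83 -0.68  2.07  1.75  0.61 -0.39] 0.17071660277659342
```

View pics/w9c.png

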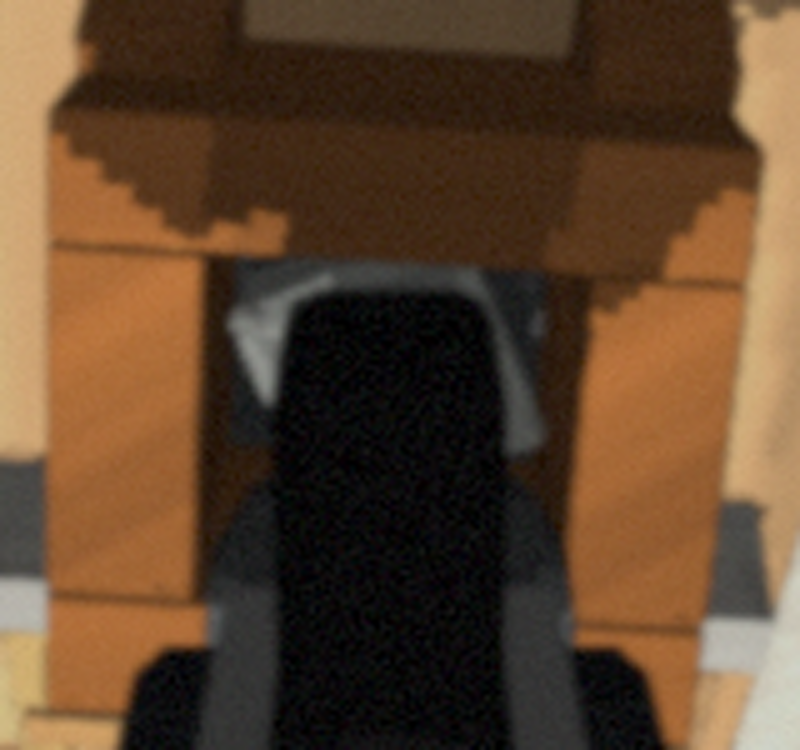

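View pics/t9c.png

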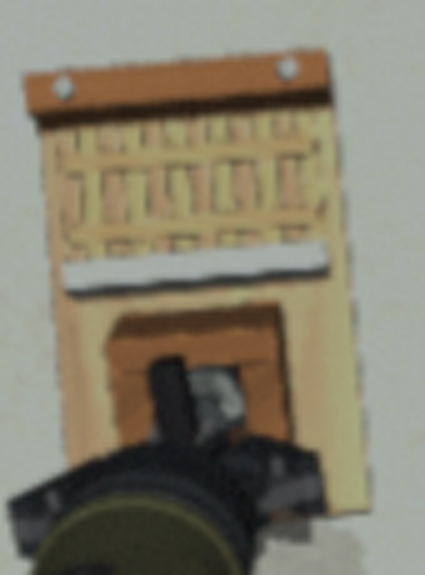

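```bash
python3 - <<'E'
from h import *
snap('top','t10')
a=cv2.imread('pics/top0.png').astype(np.float32).mean(2)
for n in ('t9','t10'):
    b=cv2.imread(f'pics/{n}.png').astype(np.float32).mean(2)
    # jaw region vs static fence/base region via phase correlation along column profile
    for nm,(x0,x1,y0,y1) in dict(jawL=(192,206,138,160),jawM=(200,240,138,158),jawR=(234,246,135,157),fence=(187,247,100,125)).items():
        best=[]
        T=a[y0+4:y1-4,x0:x1]
        for s in np.arange(-4,2.01,.1):
            M=np.float32([[1,0,0],[0,1,-s]]); bb=cv2.warpAffine(b,M,(560,420))[y0+4:y1-4,x0:x1]
            best.append((((bb-T)**2).mean(),s))
        print(n,nm,min(best))
t=Cam('top'); print(t.proj([[690,167,40],[700,167,40]]))
E
python3 st.py
```

```text
t9 jawL (np.float32(1256.8417), np.float64(-1.699999999999998))
t9 jawM (np.float32(1282.7502), np.float64(-1.699999999999998))
t9 jawR (np.float32(1260.9911), np.float64(-1.799999999999998))
t9 fence (np.float32(752.2483), np.float64(0.30000000000000426))
t10 jawL (np.float32(1332.0972), np.float64(-1.699999999999998))
t10 jawM (np.float32(1359.9269), np.float64(-1.699999999999998))
t10 jawR (np.float32(1331.5837), np.float64(-1.799999999999998))
t10 fence (np.float32(796.57544), np.float64(0.30000000000000426))
[[223.12351662 155.26789648]
 [223.25705776 151.2841594 ]]
t 15.6 tip n,u,y -0.5411652416982838 -0.6920612094343209 0.6532000994433171 axis err 0.0019917356102817432 -2.277883094279196e-06 heading 3.1090102866256917 rel 4.944806613420588
F n,u,y -3.4850561828596254 -6.602062055232204 -2.5516296567934065 T 0.40091875707603464 q [-0.    0.83 -0.68  2.07  1.75  0.61 -0.39] 0.16892567932558544
```

```bash
python3 -m jog '[[[1,0,0,0,-0.0252,-0.0028,0.0544],[1,0,0,0,0,0,0]]]'; python3 st.py;python3 -m jog '[[[1,0,0,0,-0.0252,-0.0028,0.0544],[1,0,0,0,0,0,0]]]'; python3 st.py
```

```text
time: 15.8
eef_pos: [532.6, 158.1, 282.6]
orientation: [0.215, -0.065, 0.974, 0.009]
force: [-4.5, -2.7, -6.3]
opening: 0.17
t 15.8 tip n,u,y -0.5518078123235698 -0.6641834853147024 0.5490748192431699 axis err 0.0020186373221814553 0.0002591153449097041 heading -3.1156258563881565 rel -1.2798295295932598
F n,u,y -3.7358641529519745 -6.98581938736348 -2.196542862025454 T 0.08157298396739229 q [-0.01  0.83 -0.66  2.07  1.76  0.6  -0.33] 0.17047480426095246
time: 16.0
eef_pos: [532.6, 158.1, 282.7]
orientation: [0.216, -0.094, 0.972, 0.002]
force: [-4.4, -1.7, -5.5]
opening: 0.167
t 16.0 tip n,u,y -0.5359606828444058 -0.551159885580297 0.4672882031040293 axis err 0.001765993899844196 0.0004029705739848522 heading -3.057018726963285 rel -1.2212224001683882
F n,u,y -3.0394840704791237 -6.460678071007616 -1.2023243828696302 T 0.0028208798424689792 q [-0.01  0.83 -0.65  2.07  1.76  0.59 -0.28] 0.16731750847309557
```

```bash
python3 -m jog '[[[1,0,0,0,-0.0252,-0.0028,0.0544],[1,-0.002,-0.0002,0.0045,0,0,0],[1,0,0,0,0,0,0]]]'; python3 st.py; cat > s3.py <<'E'
from search import *
from bench import get_obs
o=get_obs(); q=np.array(o['qpos']); p,M=fk(q,LL); n=-M[:,2]
def show(q,tr):
    d=np.abs(np.diff(np.vstack([q,tr]),axis=0)); print('max dq/row',d.max(0),'margin',np.min(np.minimum(tr-LO,HI-tr),axis=0))
wps=[(p+n*85,M)]
pa=np.array([500,120,460.])
for head in (np.pi,):
  for wp in ([(pa,tool(head,0,0)),(np.array([541.8,-351.6,465]),tool(head,0,0)),(np.array([541.8,-351.6,283]),tool(head,0,0))],):
    qq=q
    for a in wps+wp:
        pp,MM=fk(qq,LL); r=seg(pp,MM,*a); q2,tr,e=rowsim(qq,r); print(len(r),(r[0]*1e4).round(),np.abs(e).max()); show(qq,tr); qq=q2; print(qq)
E
python3 s3.py
```

```text
time: 16.3
eef_pos: [530.9, 157.8, 286.7]
orientation: [0.215, -0.122, 0.969, -0.004]
force: [-1.0, -1.6, -11.2]
opening: 0.167
t 16.3 tip n,u,y 3.823730539182617 -0.5029964169866958 0.2847476684269771 axis err 0.002070759033220008 0.0006182467190091398 heading -2.9984328859598626 rel -1.1626365591649659
F n,u,y -9.646738171375203 -5.744589180706396 -1.4373979117084164 T 0.09091930061435405 q [-0.02  0.82 -0.64  2.07  1.75  0.58 -0.22] 0.16664764370091256
2 [-178.  -19.  386.    0.    0.    0.] 1.937510035077139e-06
max dq/row [0.009 0.09  0.015 0.026 0.145 0.028 0.115] margin [2.99  1.096 0.807 0.447 2.486 0.495 2.524]
[-0.011  0.636 -0.663  2.113  1.486  0.535 -0.021]
4 [  12.  -85.  241.   21. 1088. -618.] 2.628493803058518e-06
max dq/row [0.082 0.023 0.098 0.079 0.366 0.146 0.311] margin [2.766 1.067 0.526 0.522 1.569 0.564 2.011]
[ 0.244  0.607 -0.944  1.802  0.569  1.031  0.649]
11 [  38. -429.    5.   -0.    0.   -0.] 6.813139634687104e-07
max dq/row [0.091 0.035 0.009 0.084 0.011 0.044 0.083] margin [2.055 1.062 0.502 0.745 1.57  0.818 1.117]
[ 0.955  0.794 -0.94   1.399  0.646  1.272  1.543]
5 [   0.   -0. -364.   -0.   -0.    0.] 3.04594550470938e-07
max dq/row [0.012 0.043 0.029 0.049 0.044 0.068 0.033] margin [2.058 1.092 0.548 0.983 1.68  0.886 1.148]
[ 0.915  0.988 -0.822  1.577  0.842  0.962  1.382]
```

```bash
python3 -m jog '[[[1,-0.0025,-0.0003,0.0054,0,0,0],[1,-0.0025,-0.0003,0.0054,0,0,0],[1,0,0,0,0,0,0]]]'; python3 st.py
```

```text
time: 16.6
eef_pos: [526.5, 158.9, 300.9]
orientation: [0.219, -0.124, 0.968, -0.003]
force: [-2.3, -0.4, -1.3]
opening: 0.169
t 16.6 tip n,u,y 18.516129352017412 3.6697470383466015 2.6694809872018737 axis err -0.005299606515862563 -0.002266451138606781 heading -2.995458446256807 rel -1.1596621194619101
F n,u,y -0.19955989710673205 -2.623896937340017 -0.1746574304752564 T 0.0056902537485288346 q [-0.02  0.79 -0.65  2.08  1.72  0.57 -0.2 ] 0.1689993343491136
```

```bash
python3 -m jog '[[[1,-0.006,-0.0007,0.0136,0,0,0],[1,-0.0105,-0.0011,0.0227,0,0,0],[1,-0.0105,-0.0011,0.0227,0,0,0],[1,0,0,0,0,0,0],[1,0,0,0,0,0,0]]]'; python3 st.py; python3 s3.py | grep -A1 -n '^[0-9]' | head -20; python3 - <<'E'
from h import *
snap('wrist','w11'); snap('scene','s11'); crop('s11','s11c',(270,160,400,350),4); crop('w11','w11c',(180,100,380,300),3.5)
E
```

```text
time: 17.1
eef_pos: [499.5, 155.3, 358.8]
orientation: [0.218, -0.124, 0.968, -0.004]
force: [0.2, 0.1, -1.5]
opening: 0.165
t 17.1 tip n,u,y 82.49595403428991 3.1384182708799857 1.5911154931534348 axis err -0.004150704897731168 -0.0007778266915784442 heading -2.99551435525579 rel -1.1597180284608934
F n,u,y -1.4626704831302928 -0.49449425570557376 0.08885581830951281 T -0.009658008417306166 q [-0.02  0.65 -0.65  2.11  1.52  0.53 -0.04] 0.16547806347694322
1:2 [-180.  -20.  384.    0.    0.    0.] 1.2704275036412582e-06
2-max dq/row [0.044 0.086 0.06  0.006 0.169 0.024 0.148] margin [2.961 0.942 0.721 0.445 2.185 0.493 2.419]
--
4:4 [  91.  -78.   61.   19. 1104. -625.] 1.2240773799021554e-06
5-max dq/row [0.072 0.031 0.075 0.077 0.235 0.123 0.19 ] margin [2.775 0.969 0.544 0.529 1.558 0.62  2.   ]
--
7:11 [  38. -429.    5.   -0.    0.   -0.] 6.781802994737518e-07
8-max dq/row [0.091 0.035 0.008 0.084 0.011 0.045 0.083] margin [2.062 1.056 0.521 0.745 1.559 0.826 1.107]
--
10:5 [   0.   -0. -364.   -0.   -0.    0.] 3.020318217750173e-07
11-max dq/row [0.012 0.043 0.029 0.049 0.043 0.069 0.033] margin [2.065 1.098 0.566 0.982 1.667 0.894 1.138]
```

View pics/w11c.png

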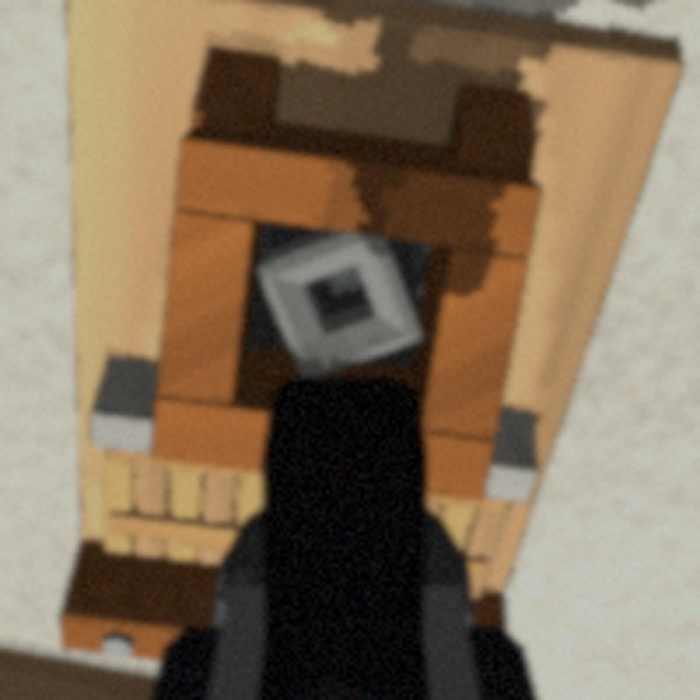

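View pics/s11c.png

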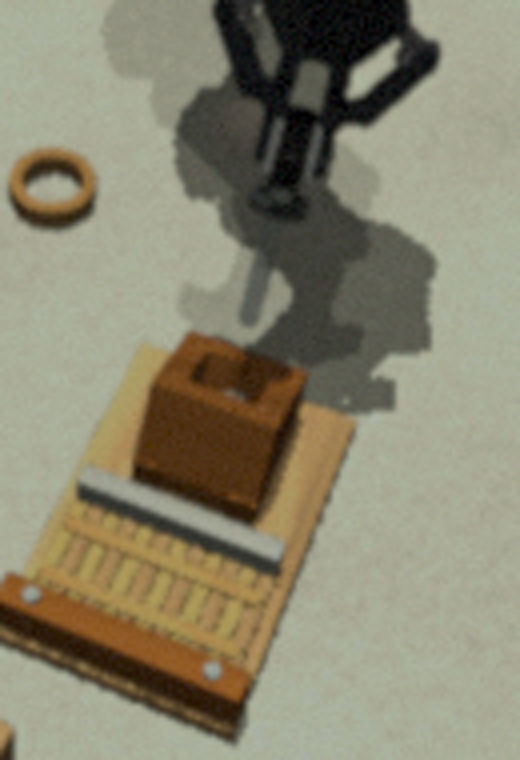

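```bash
python3 - <<'E'
from press import *
c=Cam('wrist'); D=lambda u,v:(180+u/3.5,100+v/3.5)
uv=np.array([D(258,265),D(377,235),D(422,337),D(313,372)])
x=[629.02,167.96,.108]
def model(w):
    th=w[0]; e=np.cos(th)*U+np.sin(th)*Y; g=-np.sin(th)*U+np.cos(th)*Y
    L=[W-20*N+15*(a*e+b*g)+w[1]*U+w[2]*Y for a,b in [(1,1),(1,-1),(-1,-1),(-1,1)]]
    return pts(*x,np.array(L))
for t0 in np.arange(4)*np.pi/2-1.1:
    z=least_squares(lambda w:(c.proj(model(w))-uv).ravel(),[t0,0,0]);print(z.x,z.cost)
E
```

```text
[-2.6344271  -2.86974796 -0.44789935] 10.377115195112813
[-2.63442731 -2.86974953 -0.44790281] 10.377115195002917
[ 3.64875737 -2.86974783 -0.44789879] 10.377115195203238
[ 3.64875764 -2.86974809 -0.44789813] 10.37711519500386
```

```bash
python3 - <<'E'
from h import *
crop('raw_w11','w11e',(240,155,320,215),10)
E
```

```text
(no output)
```

View pics/w11e.png

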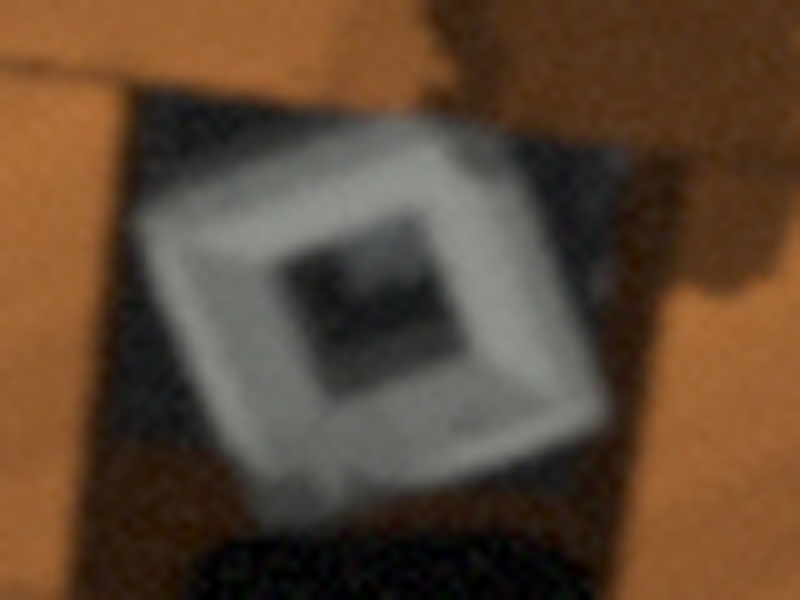

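```bash
python3 - <<'E'
from press import *
c=Cam('wrist'); D=lambda u,v:(240+u/10,155+v/10)
H=np.array([D(140,220),D(512,138),D(605,405),D(270,525)]); K=np.array([D(283,265),D(425,210),D(465,350),D(330,395)])
x=[629.02,167.96,.108]
def model(w,dep,h):
    th=w[0]; e=np.cos(th)*U+np.sin(th)*Y; g=-np.sin(th)*U+np.cos(th)*Y
    return pts(*x,np.array([W-dep*N+h*(a*e+b*g)+w[1]*U+w[2]*Y for a,b in [(1,1),(1,-1),(-1,-1),(-1,1)]]))
for f in (lambda w:(c.proj(model(w,20,15))-H).ravel(), lambda w:(c.proj(model(w,26,7))-K).ravel(), lambda w:np.r_[(c.proj(model(w,20,15))-H).ravel(),(c.proj(model(w,26,7))-K).ravel()]):
    z=least_squares(f,[-2.64,0,0]);print(z.x,z.x[0]+np.pi/2,z.cost)
E
```

```text
[-2.67608221 -2.18758051 -0.06161496] -1.1052858802947911 13.765967532983622
[-2.66657327 -2.26474426 -0.58856554] -1.095776945015933 2.9992906241221626
[-2.67461917 -2.22550746 -0.32023098] -1.1038228407209791 17.175074658912767
```

```bash
python3 - <<'E'
from h import *
o=get_obs();p=np.array(o['eef_pos']);M=q2m(o['orientation']);s=Cam('scene')
for d in (260,271.7,283): print(d,s.proj(p+M[:,2]*d), (s.proj(p+M[:,2]*d)-[270,160])*4)
print('collar',(s.proj(p+M[:,2]*(271.7-81))-[270,160])*4)
E
python3 s3.py | grep -v max
```

```text
260 [[332.693201  236.1713038]] [[250.77280399 304.68521521]]
271.7 [[331.56530946 240.35067598]] [[246.26123784 321.4027039 ]]
283 [[330.48644433 244.34925505]] [[241.94577733 337.39702022]]
collar [[278.43915706 202.24979186]]
2 [-179.  -19.  385.    0.    0.    0.] 1.2742632407025667e-06
[ 0.049  0.485 -0.748  2.109  1.184  0.558  0.242]
4 [  91.  -77.   65.   21. 1094. -623.] 1.2212824458401883e-06
[ 0.235  0.601 -0.926  1.802  0.558  1.024  0.661]
11 [  38. -429.    5.   -0.    0.   -0.] 6.781657475585234e-07
[ 0.948  0.788 -0.921  1.399  0.634  1.264  1.553]
5 [   0.   -0. -364.   -0.   -0.    0.] 3.020203394044074e-07
[ 0.908  0.982 -0.804  1.578  0.827  0.951  1.393]
```

```bash
cat > go.py <<'E'
from search import *
from bench import get_obs
import sys
o=get_obs(); p=np.array(o['eef_pos']);M=q2m(o['orientation'])
t=np.array(eval(sys.argv[1]),float); Mt=tool(np.pi,0,0); n=int(sys.argv[2])
print('delta mm',(t-p).round(2),'rot',R.from_matrix(Mt@M.T).as_rotvec().round(4),'per row',((t-p)/n).round(2),(R.from_matrix(Mt@M.T).as_rotvec()/n).round(4),'F',np.round(o['force'],1))
if n>1:
    q,tr,e=rowsim(o['qpos'],[np.r_[(t-p)/1000/n,R.from_matrix(Mt@M.T).as_rotvec()/n]]*n); print(np.abs(np.diff(np.vstack([o['qpos'],tr]),axis=0)).max(0),e)
E
python3 go.py 500,120,465 6
```

```text
delta mm [  0.66 -34.6  107.9 ] rot [ 0.009  0.438 -0.249] per row [ 0.11 -5.77 17.98] [ 0.001  0.073 -0.042] F [ 0.4 -0.1 -1.8]
[0.062 0.024 0.075 0.054 0.272 0.101 0.233] [ 0.  0. -0. -0.  0. -0.]
```

```bash
python3 -m jog '[[[1,0,-0.0039,0.012,0.001,0.0487,-0.0277],[1,0,-0.0039,0.012,0.001,0.0487,-0.0277],[1,0,-0.0039,0.012,0.001,0.0487,-0.0277],[1,0,-0.0039,0.012,0.001,0.0487,-0.0277],[1,0,-0.0039,0.012,0.001,0.0487,-0.0277],[1,0,-0.0039,0.012,0.001,0.0487,-0.0277],[1,0,-0.0039,0.012,0.001,0.0487,-0.0277],[1,0,-0.0039,0.012,0.001,0.0487,-0.0277],[1,0,-0.0039,0.012,0.001,0.0487,-0.0277],[1,0,0,0,0,0,0]]]'; python3 go.py 541.8,-351.6,467 11
```

```text
time: 18.2
eef_pos: [500.2, 118.7, 465.3]
orientation: [-0.0, 0.001, 1.0, 0.001]
force: [0.4, 0.4, -1.9]
opening: 0.174
delta mm [  41.65 -470.3     1.72] rot [-0.001 -0.001  0.003] per row [  3.79 -42.75   0.16] [-0. -0.  0.] F [ 0.4  0.4 -1.9]
[0.09  0.035 0.008 0.084 0.011 0.044 0.083] [ 0. -0.  0. -0. -0.  0.]
```

```bash
python3 -m jog '[[[1,0.0038,-0.0428,0,0,0,0],[1,0.0038,-0.0428,0,0,0,0],[1,0.0038,-0.0428,0,0,0,0],[1,0.0038,-0.0428,0,0,0,0],[1,0.0038,-0.0428,0,0,0,0],[1,0.0038,-0.0428,0,0,0,0],[1,0.0038,-0.0428,0,0,0,0],[1,0.0038,-0.0428,0,0,0,0],[1,0.0038,-0.0428,0,0,0,0],[1,0.0038,-0.0428,0,0,0,0],[1,0.0038,-0.0428,0,0,0,0],[1,0,0,0,0,0,0]]]'; python3 -m jog '[[[1,0,0,-0.03,0,0,0],[1,0,0,-0.02,0,0,0],[1,0,0,0,0,0,0]]]';python3 go.py 541.8,-351.6,283 1
python3 - <<'E'
from h import *
snap('wrist','w12'); snap('scene','s12'); crop('s12','s12c',(150,80,280,220),5);snap('top','t12');crop('t12','t12c',(350,185,480,260),6)
s=Cam('scene');o=get_obs();p=np.array(o['eef_pos']);M=q2m(o['orientation']);print((s.proj(p+M[:,2]*271.7)-[150,80])*5)
E
```

```text
time: 19.4
eef_pos: [539.2, -359.9, 461.9]
orientation: [-0.002, 0.006, 1.0, -0.003]
force: [-0.1, -0.0, -2.8]
opening: 0.166
time: 19.7
eef_pos: [539.4, -351.5, 410.6]
orientation: [-0.004, -0.001, 1.0, 0.001]
force: [-0.4, -0.6, -2.3]
opening: 0.168
delta mm [   2.36   -0.05 -127.57] rot [-0.002 -0.009 -0.001] per row [   2.36   -0.05 -127.57] [-0.002 -0.009 -0.001] F [-0.4 -0.6 -2.3]
[[163.14176223 303.70958447]]
```

View pics/w12.png

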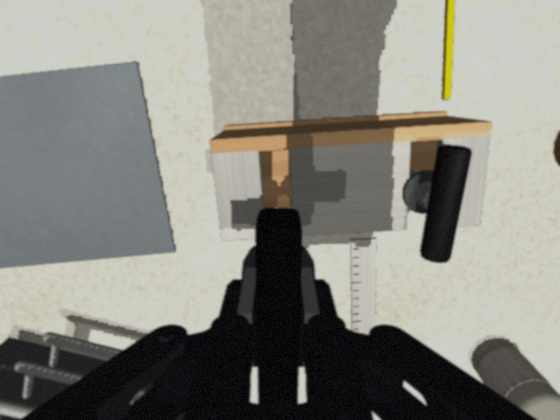

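View pics/s12c.png

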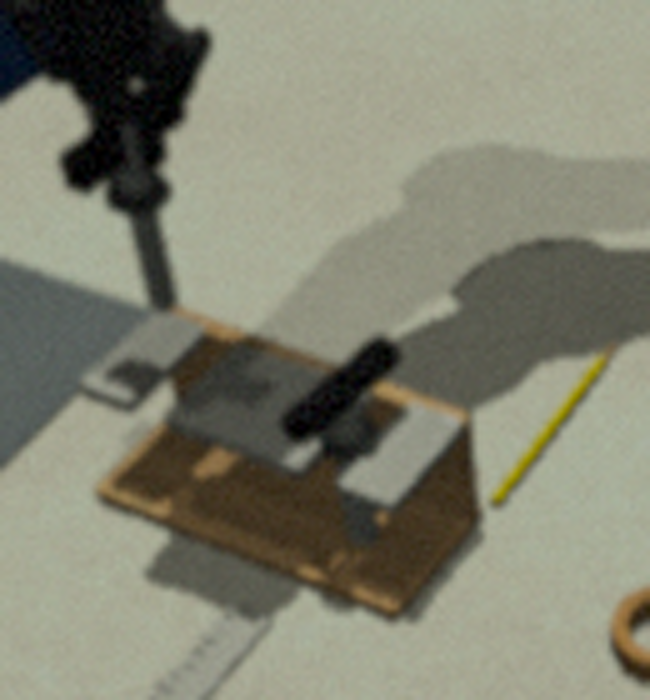

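```bash
python3 -m jog '[[[1,0.0023,0,0,-0.002,-0.009,0],[1,0,0,0,0,0,0],[1,0,0,0,0,0,0]]]';python3 go.py 541.8,-351.6,283 1
python3 - <<'E'
from h import *
import json
c=calibration('wrist'); json.dump({k:np.array(v).tolist() for k,v in c.items()},open('c13.json','w'))
snap('wrist','w13'); crop('w13','w13c',(200,110,340,250),5)
E
```

```text
time: 20.15
eef_pos: [543.1, -351.4, 415.9]
orientation: [0.004, -0.0, 1.0, -0.001]
force: [-0.3, -0.6, -1.2]
opening: 0.168
delta mm [  -1.3    -0.16 -132.88] rot [ 0.002  0.008 -0.   ] per row [  -1.3    -0.16 -132.88] [ 0.002  0.008 -0.   ] F [-0.3 -0.6 -1.2]
```

View pics/w13c.png

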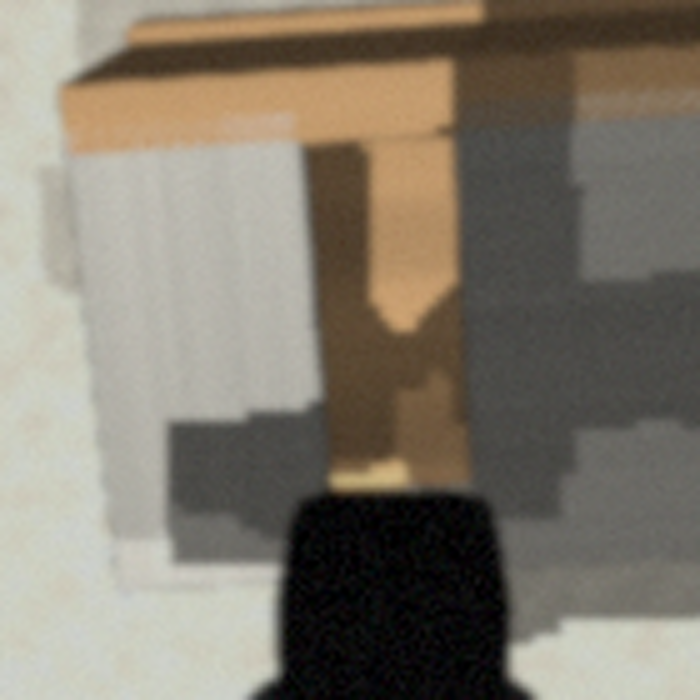

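```bash
python3 - <<'E'
from h import *
import json
c=Cam('w',json.load(open('c13.json'))); D=lambda u,v:(200+u/5,110+v/5)
for v,l,r in ((160,307,458),(300,318,463),(470,329,470)):
    a,b=c.onz(D(l,v),90),c.onz(D(r,v),90); print(a,b,(a+b)/2,np.linalg.norm(a-b))
print('corner',c.onz(D(118,588),90))
E
```

```text
[ 504.09927071 -365.66933346   90.        ] [ 504.07467725 -341.65579884   90.        ] [ 504.08697398 -353.66256615   90.        ] 24.013547217844284
[ 526.74561134 -364.18746544   90.        ] [ 526.71784156 -340.54645583   90.        ] [ 526.73172645 -352.36696063   90.        ] 23.64102592167755
[ 555.82984261 -362.68128555   90.        ] [ 555.79752068 -338.96502335   90.        ] [ 555.81368164 -350.82315445   90.        ] 23.716284228057187
corner [ 577.18211753 -399.19765529   90.        ]
```

```bash
python3 -m jog '[[[1,-0.0013,-0.0002,-0.02,0.002,0.008,0],[1,0,0,-0.03,0,0,0],[1,0,0,-0.03,0,0,0],[1,0,0,-0.02,0,0,0],[1,0,0,-0.015,0,0,0],[1,0,0,0,0,0,0],[1,0,0,0,0,0,0]]]';python3 go.py 541.8,-351.6,283 1
```

```text
time: 20.9
eef_pos: [541.8, -351.6, 300.2]
orientation: [-0.0, -0.0, 1.0, 0.0]
force: [1.2, 0.2, -2.5]
opening: 0.165
delta mm [  0.     0.05 -17.18] rot [-0.001 -0.    -0.   ] per row [  0.     0.05 -17.18] [-0.001 -0.    -0.   ] F [ 1.2  0.2 -2.5]
```

```bash
python3 -m jog '[[[1,0,0,-0.008,0,0,0],[1,0,0,-0.006,0,0,0],[1,0,0,-0.002,0,0,0],[1,0,0,0,0,0,0]]]';python3 go.py 541.8,-351.6,283 1; python3 -m jog '[[[1,0,0,-0.0015,0,0,0],[1,0,0,0,0,0,0]]]';python3 go.py 541.8,-351.6,283 1
python3 - <<'E'
from h import *
snap('wrist','w14'); snap('scene','s14'); crop('s14','s14c',(150,80,280,220),5)
E
```

```text
time: 21.3
eef_pos: [541.4, -351.7, 283.9]
orientation: [-0.001, -0.0, 1.0, 0.0]
force: [-0.0, -0.2, -1.2]
opening: 0.168
delta mm [ 0.35  0.13 -0.85] rot [-0.001 -0.001 -0.   ] per row [ 0.35  0.13 -0.85] [-0.001 -0.001 -0.   ] F [-0.  -0.2 -1.2]
time: 21.5
eef_pos: [541.8, -351.7, 283.1]
orientation: [0.0, -0.0, 1.0, 0.0]
force: [0.0, -0.8, 0.1]
opening: 0.165
delta mm [ 0.01  0.13 -0.07] rot [-0.  0. -0.] per row [ 0.01  0.13 -0.07] [-0.  0. -0.] F [ 0.  -0.8  0.1]
```

View pics/s14c.png

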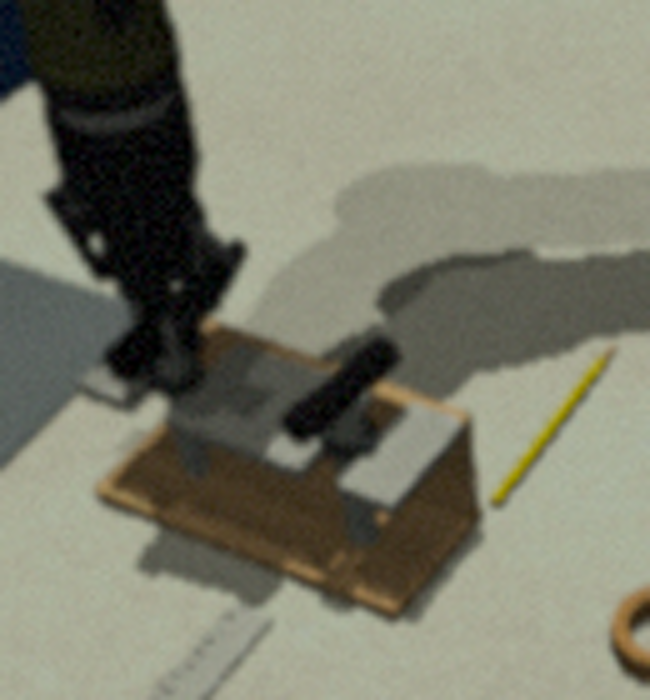

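```bash
python3 -m jog '[[[1,0,0,-0.001,0,0,0],[1,0,0,0,0,0,0]]]'; python3 -m jog '[[[-0.2,0,0,0,0,0,0],[-1,0,0,0,0,0,0],[-1,0,0,0,0,0,0],[-1,0,0,0,0,0,0],[-1,0,0,0,0,0,0],[-1,0,0,0,0,0,0]]]'
python3 - <<'E'
from h import *
snap('wrist','w15')
E
```

```text
time: 21.8
eef_pos: [541.8, -351.6, 283.0]
orientation: [0.0, 0.0, 1.0, -0.0]
force: [-2.9, 0.6, 6.5]
opening: 0.165
time: 22.4
eef_pos: [541.6, -351.7, 281.5]
orientation: [-0.0, -0.0, 1.0, 0.0]
force: [-0.6, 0.1, 0.8]
opening: 0.999
```

View pics/w15.png

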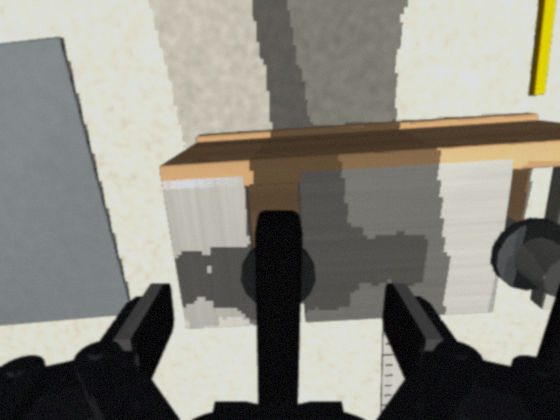

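Released, with the bar centred between the open fingers. I'll retreat straight up and check.

```bash
python3 -m jog '[[[-1,0,0,0.01,0,0,0],[-1,0,0,0.03,0,0,0],[-1,0,0,0.04,0,0,0],[-1,0,0,0.04,0,0,0],[-1,0,0,0.03,0,0,0],[-1,-0.03,0.03,0.01,0,0,0],[-1,-0.03,0.03,0,0,0,0],[-1,0,0,0,0,0,0],[-1,0,0,0,0,0,0],[-1,0,0,0,0,0,0]]]'
python3 - <<'E'
from h import *
import json
c=calibration('wrist'); json.dump({k:np.array(v).tolist() for k,v in c.items()},open('c16.json','w'))
snap('wrist','w16');snap('scene','s16'); crop('s16','s16c',(150,80,280,220),5);snap('top','t16');print(get_obs()['time'],get_obs()['force'])
E
```

```text
time: 23.45
eef_pos: [482.2, -292.6, 442.2]
orientation: [0.001, 0.001, 1.0, -0.0]
force: [0.6, 0.0, 0.3]
opening: 0.997
23.6 [ 0.65357922  0.12147151 -0.05427777]
```

View pics/w16.png

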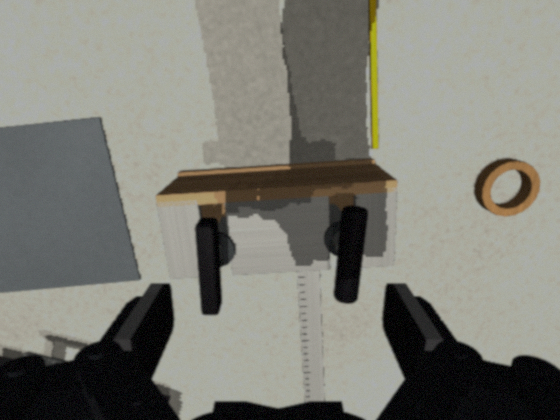

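View pics/s16c.png

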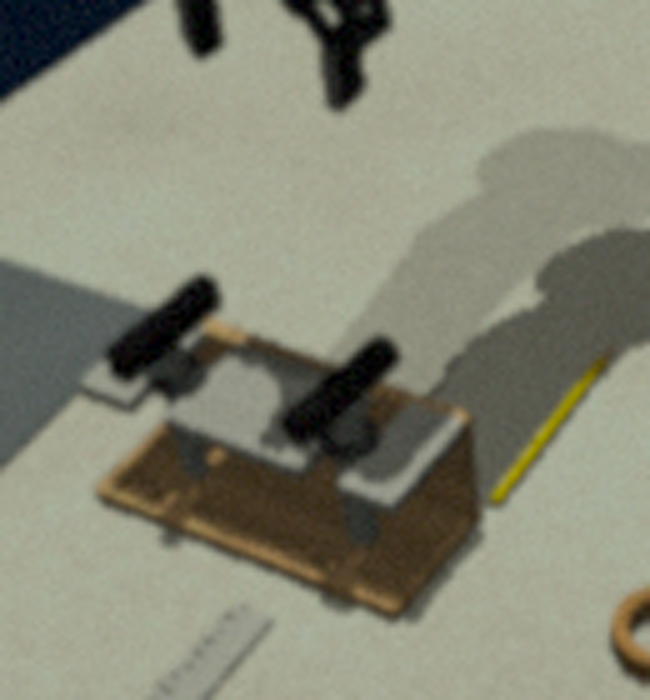

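View pics/t16.png

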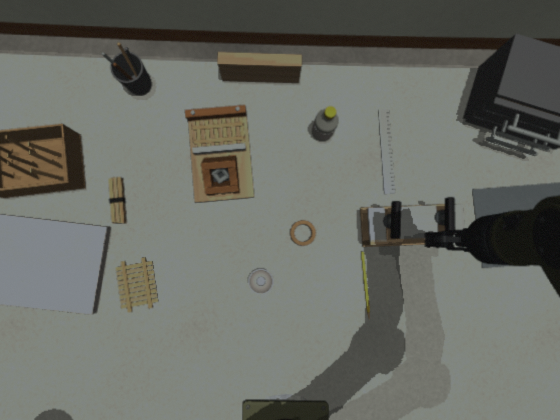

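```bash
python3 - <<'E'
from h import *
from press import *
a=cv2.imread('pics/raw_t16.png');crop('raw_t16','t16c',(190,125,255,200),8)
print(finish_job())
E
```

```text
the job is handed in; nothing more can be done
None
```

View pics/t16c.png

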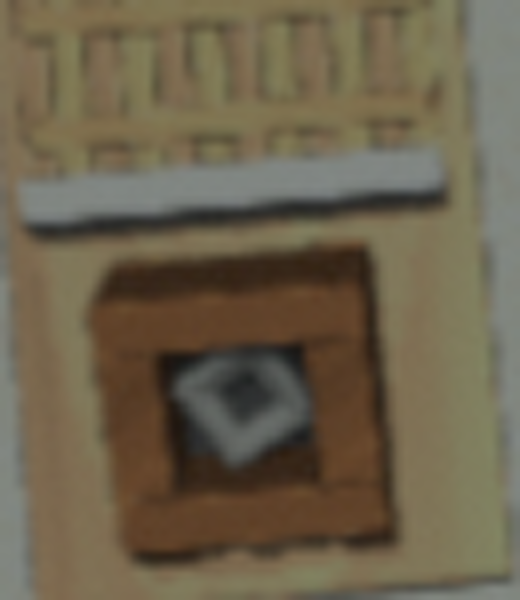

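I took the square key from the rack's −y slot, seated it on the socket floor and turned the screw clockwise to its stop. I then drew the key out, hung it back in the same slot, let go and backed the arm away. The job was handed in at about 23.6 s of robot time, and no verdict was reported.

**Screw at its stop:**
- The turning torque rose to a plateau of about 0.41 N m, well above the 0.12 N m friction.
- The jaw had moved 4 to 5 mm and did not move further when I kept turning.
- After the key was out, the wrist camera showed the socket turned about 1.10 rad from square with the face. A first, rougher reading gave 1.06. Both take square with the face as the screw's zero.

**Key and other things:** the last scene and wrist pictures show the key upright in its slot, hanging by its collar. By eye, the driver and the other items on the table look unmoved. The gripper was clear of everything, with the force reading near zero.

**Checks that disagreed or stayed open:**
- The top and wrist cameras differed by 2 to 3 mm on the press position, so I used the wrist camera's value.
- The key stuck slightly on the way out (about 10 N) and then came free.
- At the stop the tool turned about 0.3 rad further than the socket. The socket's play explains about half of that, and I did not trace the rest.

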